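Refill the walnut box

TASK

Refill the wooden nut box: turn both of its turn buttons aside, lift the freed panel out and lay it flat, handle up, on the worktop clear of the box. Then pick up the steel jug and pour all six walnuts through the opening into the box, none left over or spilled, and stand the jug upright on the worktop again. Do not disturb the lemon, the onion or the bowl.

Things in the scene. Friction and masses are not known exactly. Their poses are not given: they have to be found in the camera images.
- nut_box: light wooden box, 160 (x) x 200 (y) x 85 mm high, fixed to the worktop; origin: centre of its underside. In its top is a 124 mm square recess that holds the panel flush; under the panel is a 106 mm square opening, centred, into the hollow box (floor 8 mm up, clear height 65 mm).
- panel: darker square wooden panel, 120 x 120 x 8 mm, about 0.15 kg, lying loose in the recess; origin: centre of its underside (76 mm above the worktop at the start, its top flush with the top of the box); z up. A bar handle stands on its middle: 60 mm long along the panel's x, 14 mm wide, its bar from 23 to 35 mm above the origin, on two feet.
- button_left (a joint): turn button on the top of the box frame at the box's +y side, upright pivot at box x 0, y +80, z 85 mm; rad, counter-clockwise from above is positive, range -1.6 to 1.6. At 0 it points at the box's centre and its end, 28 mm from the pivot, overhangs the panel by 10 mm and locks it; it clears the panel beyond about 1.1 either way. Stays where left (about 0.05 N m of friction); near 0 at the start.
- button_right (a joint): the same button at the box's -y side, pivot at box x 0, y -80, z 85 mm; same signs, 0 points at the box's centre, clears the panel beyond about 1.1 either way.
- button_left_grip (a point): middle of the upright steel wing on the left button, 7 mm from the pivot towards the button's end and 16 mm above the box top; the wing is 9 mm thick, 34 mm long (along the button), on a flat foot 14 mm wide that reaches 7.5 mm above the box top; its top 26.5 mm above the box top; its frame turns with the button (at joint value 0 aligned with the box, wing long along y).
- button_right_grip (a point): the same point on the right button.
- jug: steel measuring jug, open top, about 0.14 kg: 80 mm high, outer radius 34 mm at the foot and 46 mm at the rim, wall 3 mm; origin: centre of its underside, z up. Handle on its -x side. Holds six walnuts; the last leave only when it is tipped about level or a little beyond (85 to 98 degrees). To turn it that far, the hand can take the handle leaning towards the jug.
- jug_handle (a point): middle of the upright grip of the jug's handle, at jug x -80, z 42 mm: a bar 56 mm tall, 14 mm (radial, x) by 12 mm (y) thick, with about 35 mm between it and the wall; axes as the jug.
- jug_lip (a point): point on the rim on the far side from the handle, at jug x +45, z 80 mm; axes as the jug.
- lemon_1: yellow lemon, 78 x 55 x 56 mm, bystander; origin at its underside.
- onion_1: red onion, 84 x 81 x 82 mm, bystander; origin at its underside.
- bowl_1: small white bowl, 115 mm wide, 52 mm high, bystander; origin at its underside.
- nut_0: brown whole walnut, 28 mm thick, 33 mm long, 14 g, in the jug at the start; origin at its centre.
- nut_1: brown whole walnut, 28 mm thick, 33 mm long, 14 g, in the jug at the start; origin at its centre.
- nut_2: brown whole walnut, 28 mm thick, 33 mm long, 14 g, in the jug at the start; origin at its centre.
- nut_3: brown whole walnut, 28 mm thick, 33 mm long, 14 g, in the jug at the start; origin at its centre.
- nut_4: brown whole walnut, 28 mm thick, 33 mm long, 14 g, in the jug at the start; origin at its centre.
- nut_5: brown whole walnut, 28 mm thick, 33 mm long, 14 g, in the jug at the start; origin at its centre.

How it is judged:
On the way, in this order (a step that is already met when the one before it is completed fails the run):
1. both turn buttons are turned aside ((value of joint button_left above 1.1 rad or value of joint button_left below -1.1 rad) and (value of joint button_right above 1.1 rad or value of joint button_right below -1.1 rad)), for 0.1 s.
2. the panel is off the box (horizontal distance between panel and nut_box above 0.12 m), for 0.1 s.
3. the jug is tipped over the box (angle between jug's own z axis and vertical above 1.2 rad and horizontal distance between jug_lip and nut_box below 0.12 m and height (world z) of jug_lip above 0.07 m), for 0.1 s.
At the end, for the whole second after the job is handed in: All six walnuts lie at rest inside the box, below its opening; the panel lies flat (within 7 degrees), handle up, on the worktop, its centre more than 120 mm from the box's centre; the jug stands upright (within 7 degrees) on the worktop; both at rest (horizontal distance between panel and nut_box above 0.12 m and angle between each of panel, jug's own z axis and vertical below 0.12 rad and height (world z) of each of panel, jug below 0.012 m and linear speed of each of panel, jug below 0.03 m/s and x of nut_0 in the frame of nut_box between -0.07 and 0.07 m and y of nut_0 in the frame of nut_box between -0.09 and 0.09 m and z of nut_0 in the frame of nut_box between 0 and 0.07 m and linear speed of each of nut_0, nut_1, nut_2, nut_3, nut_4, nut_5 below 0.08 m/s and x of nut_1 in the frame of nut_box between -0.07 and 0.07 m and y of nut_1 in the frame of nut_box between -0.09 and 0.09 m and z of nut_1 in the frame of nut_box between 0 and 0.07 m and x of nut_2 in the frame of nut_box between -0.07 and 0.07 m and y of nut_2 in the frame of nut_box between -0.09 and 0.09 m and z of nut_2 in the frame of nut_box between 0 and 0.07 m and x of nut_3 in the frame of nut_box between -0.07 and 0.07 m and y of nut_3 in the frame of nut_box between -0.09 and 0.09 m and z of nut_3 in the frame of nut_box between 0 and 0.07 m and x of nut_4 in the frame of nut_box between -0.07 and 0.07 m and y of nut_4 in the frame of nut_box between -0.09 and 0.09 m and z of nut_4 in the frame of nut_box between 0 and 0.07 m and x of nut_5 in the frame of nut_box between -0.07 and 0.07 m and y of nut_5 in the frame of nut_box between -0.09 and 0.09 m and z of nut_5 in the frame of nut_box between 0 and 0.07 m); the robot touches nothing.
It fails at once if the lemon is moved by more than 30 mm (distance of lemon_1 from where it was at the start of the episode above 0.03 m).
It fails at once if the onion is moved by more than 30 mm (distance of onion_1 from where it was at the start of the episode above 0.03 m).
It fails at once if the bowl is moved by more than 30 mm (distance of bowl_1 from where it was at the start of the episode above 0.03 m).
It also fails if it takes over 72 s, if anything falls off the work surface, if the arm or the gripper's body presses on something with over 40 N, if the wrist force passes 120 N, or if a joint passes its speed limit or range.

ROBOT

A 6-joint arm with a two-finger parallel gripper is mounted at the origin on a cart in front of the work surface, level with it; the furniture and walls round the work are solid. World frame = base frame: x ahead of the robot, y to its left, z up, the work surface at z = 0. Lengths are in m, angles in rad, forces in N, time in s.
With the tool pointing down it reaches from about 0.35 to 0.85 m from the base axis. Payload 8.1 kg.
Tool frame: the origin (TCP) lies on the centre line of the jaws, within the pads' length; the fingertips stand 22 mm ahead of it and the grasp point (between the pads) lies 3 mm ahead of it; z points along the fingers, y is the line along which they close (so a half turn about z gives the same grasp; the last joint's range is limited). The gripper opens to 93 mm and grips with 3 to 60 N. Pads are 15 mm wide; open, the fingers measure 128 mm over their backs; the gripper's body (75 mm by 188 mm) begins 65 mm behind the grasp point.
Start: joints at [-1.354, 0.13, 1.488, -0, 1.523, -0.085], TCP at [0.178, -0.573, 0.201] pointing down, gripper open.
Joint ranges: [-2.96, 2.96], [-0.89, 2.26], [0.02, 2.5], [-1.34, 4.48], [0, 2.73], [-2.66, 2.66]. Speed limits (rad/s): [2.39, 2.39, 2.79, 3.14, 3.14, 3.14].

INTERFACE

Orientations are given as a rotation vector (axis times angle).
In Python, from plant import robot gives the robot as it stands.
- The arm moves only by the shell command python3 inch.py 'ROWS' [FORCE]. ROWS is a JSON list of rows, 1 to 20 of them, each of 5 numbers: the finger opening in m, then dx, dy, dz in m, then a turn about the tool's z in rad; each row shifts and turns the commanded pose from where the row before left it, along the tool's axes as they then stand; what a row does not reach is not made up. A row lasts 1/10 s, in which the tool goes at most 0.05 m and 0.15 rad, less where a joint would pass 70% of its speed; a pose out of reach is approached as far as the arm can. The fingers move at their own pace and stop on an object; FORCE is the grip in N (left out, the last holds). Time passes only in rows, so rows that do not move let the fingers close. It prints the time, the measured TCP pose, the force, the opening and the grip force at its end.
- robot.read_state(): the state, without advancing time (a new reading comes with each control period).
- robot.read_camera(name): name is "side" or "top"; returns a dict with "image" (420x560x3 uint8, red, green, blue), "fx", "fy", "cx", "cy" (pixels), "R" (3x3) and "t" (3): a world point X has camera coordinates R X + t. Camera axes: x right, y down, z forward; pixel columns grow to the right and rows downward; lengths in m; the calibration is good to about 2 mm. A picture is of the moment at which its call begins. There is no depth.
- robot.close_job(): hands the job in; it is judged then, once.
The state is a dict: "t": time; "q": joint angles; "dq": joint speeds; "joint_torque": joint torques, N m; "tool_pos": TCP position; "orientation": TCP orientation; "force": force on the tool from outside, world axes, zero at the start; "wrist_torque": the same for the moment, N m; "opening": finger opening in m; "gripper_force": force on a finger pad.
Only numpy, scipy, OpenCV 4.12 (cv2) and the standard library are available. Lean on these libraries where they do the work, as an engineer would, in place of code of your own. Each camera call takes 0.05 s, during which the arm holds its last target. There are 200 camera calls.

## Working session

There is one attempt and no reset: what is moved stays moved. The work goes in short steps, Python scripts to look and compute and a shell command to move; the robot and the scene stay as the last step left them, time stands still between calls to the robot, and variables do not carry over. Pictures are saved under pics/ and viewed, at most 10 in all, crops included, and the job is handed in when it is done.

```bash
ls; mkdir -p pics; python3 - <<'E'
from plant import robot
import cv2,numpy as np
for n in("top","side"):
    c=robot.read_camera(n); np.savez(f"pics/{n}0.npz",**c)
    cv2.imwrite(f"pics/{n}0.png",c["image"][:,:,::-1]); print(n,c["fx"],c["fy"],c["cx"],c["cy"],np.round(c["R"],3).tolist(),c["t"])
print(robot.read_state())
E
```

```text
inch.py
pics
plant.py
top 429.8703202612539 429.8703202612539 275.36355282069667 207.76574835173824 [[0.013, -1.0, 0.003], [-0.976, -0.014, -0.217], [0.217, 0.0, -0.976]] [0.01780719 0.61641191 0.90638987]
side 391.7850128229237 391.7850128229237 288.08413002552516 207.37416866175815 [[0.999, -0.039, 0.004], [-0.014, -0.468, -0.883], [0.037, 0.883, -0.468]] [-0.61553172  0.09285014  0.89242294]
{'t': 0.1, 'q': array([-1.35443055e+00,  1.31104558e-01,  1.48917141e+00,  3.18284375e-05,
        1.52299017e+00, -8.54086320e-02]), 'dq': array([-0.00035933, -0.00302865, -0.00213185,  0.00012481, -0.00223292,
        0.00135014]), 'joint_torque': array([ 2.08817197e-03, -5.61342716e+01, -4.93094230e+01,  7.71248317e-02,
        2.91444798e-02, -3.32510501e-05]), 'tool_pos': array([ 0.17824069, -0.5723467 ,  0.1999805 ]), 'orientation': array([-3.10424559e+00, -4.71975764e-01,  1.22106011e-04]), 'force': array([-0.40382972, -0.71549328, -0.36896934]), 'wrist_torque': array([ 0.05334251, -0.03081174,  0.01372533]), 'gripper_force': 0.0, 'opening': 0.09323472875933836}
```
View pics/top0.png

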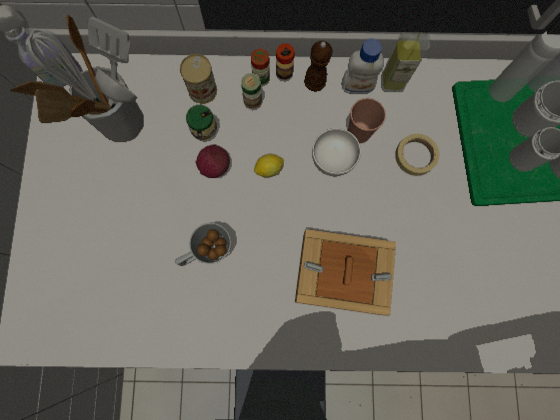

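View pics/side0.png

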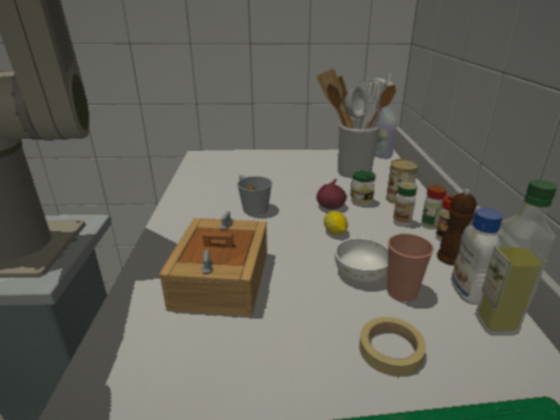

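The top view shows the box at about (347,272), with wings at (313,267) and (381,277) and the panel handle at (348,271). The jug rim is at (211,243) and its handle at (183,260). The side view agrees with this layout.

```bash
cat > h.py <<'E'
import numpy as np,cv2
def ray(c,uv,z):
    R,t=np.array(c["R"]),np.array(c["t"]); o=-R.T@t
    d=R.T@np.array([(uv[0]-c["cx"])/c["fx"],(uv[1]-c["cy"])/c["fy"],1.]); return (o+d*(z-o[2])/d[2])
def proj(c,X):
    p=np.array(c["R"])@np.array(X)+np.array(c["t"]); return np.array([c["fx"]*p[0]/p[2]+c["cx"],c["fy"]*p[1]/p[2]+c["cy"]])
def load(n): 
    d=np.load(f"pics/{n}.npz"); return {k:d[k] for k in d}
E
python3 - <<'E'
from h import *
c=load("top0"); im=c["image"]; hsv=cv2.cvtColor(im,cv2.COLOR_RGB2HSV)
for p in [(303,240),(347,285),(313,267),(381,277),(348,271),(183,260),(200,230),(250,200)]: print(p,im[p[1],p[0]],hsv[p[1],p[0]])
roi=np.zeros(im.shape[:2],np.uint8); roi[215:330,285:410]=255
m=cv2.inRange(hsv,(5,90,50),(28,255,255))&roi
m=cv2.morphologyEx(m,cv2.MORPH_CLOSE,np.ones((9,9)))
k=max(cv2.findContours(m,0,2)[0],key=cv2.contourArea)
b=cv2.boxPoints(cv2.minAreaRect(k)); P=np.array([ray(c,p,.085)[:2] for p in b])
ap=cv2.approxPolyDP(k,5,True)[:,0]; print("approx",[(tuple(p),np.round(ray(c,p,.085)[:2],3)) for p in ap])
print("box",b.tolist(),P.round(4),P.mean(0),[np.linalg.norm(P[i]-P[i-1]) for i in range(4)])
pm=cv2.inRange(hsv,(0,140,40),(12,255,255))&roi
k=max(cv2.findContours(cv2.morphologyEx(pm,cv2.MORPH_CLOSE,np.ones((9,9))),0,2)[0],key=cv2.contourArea)
b=cv2.boxPoints(cv2.minAreaRect(k)); P=np.array([ray(c,p,.085)[:2] for p in b])
print("panel",P.round(4),P.mean(0),[np.linalg.norm(P[i]-P[i-1]) for i in range(4)])
big=cv2.resize(im[215:330,165:410],None,fx=3.2,fy=3.2,interpolation=cv2.INTER_CUBIC)
cv2.imwrite("pics/crop0.png",big[:,:,::-1])
E
```

```text
(303, 240) [55 45 25] [ 20 139  55]
(347, 285) [116  72  39] [ 13 169 116]
(313, 267) [110 109 103] [ 26  16 110]
(381, 277) [112 115 108] [ 43  16 115]
(348, 271) [118  76  39] [ 14 171 118]
(183, 260) [105 105 100] [ 30  12 105]
(200, 230) [58 61 54] [43 29 61]
(250, 200) [143 140 133] [ 21  18 143]
approx [((np.int32(306), np.int32(229)), array([ 0.565, -0.042])), ((np.int32(295), np.int32(301)), array([ 0.41 , -0.018])), ((np.int32(388), np.int32(315)), array([ 0.384, -0.214])), ((np.int32(395), np.int32(243)), array([ 0.537, -0.237]))]
box [[293.9490966796875, 302.161865234375], [304.34588623046875, 228.344482421875], [399.182861328125, 241.7017822265625], [388.78607177734375, 315.5191650390625]] [[ 0.4077 -0.016 ]
 [ 0.5667 -0.0383]
 [ 0.54   -0.2458]
 [ 0.3828 -0.2161]] [ 0.47428877 -0.12903619] [np.float64(0.20167818529446135), np.float64(0.1606410126495338), np.float64(0.20926737454835165), np.float64(0.1599519380576994)]
panel [[ 0.4226 -0.0631]
 [ 0.5368 -0.0784]
 [ 0.5235 -0.1967]
 [ 0.41   -0.1782]] [ 0.4732589  -0.12909529] [np.float64(0.11583028415331882), np.float64(0.11521255007027924), np.float64(0.11895425953269025), np.float64(0.11497968210414103)]
```

View pics/crop0.png

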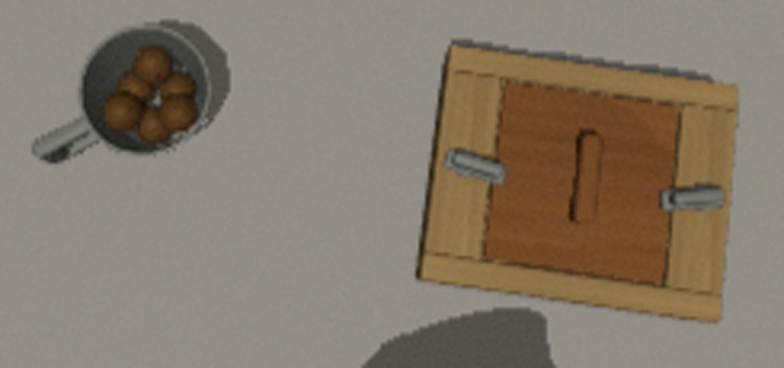

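The crop shows the left wing running from about (450,157) to (500,175) and the right wing from (663,200) to (722,195), both a little off 0. The jug's rim circle is centred at (147,90) and its handle end is at (40,150). Next I'll measure the wing angles and the jug pose.

```bash
python3 - <<'E'
from h import *
c=load("top0"); im=c["image"]; hsv=cv2.cvtColor(im,cv2.COLOR_RGB2HSV)
ctr=np.array([.4738,-.1287]); yaw=-.14; by=np.array([-np.sin(yaw),np.cos(yaw)])
for s in(1,-1):
    p=ctr+s*.08*by; g=ctr+s*.073*by; print("pivot",p.round(4),"px",proj(c,[*g,.111]).round(1))
    u=proj(c,[*g,.1115]).astype(int); roi=np.zeros(im.shape[:2],np.uint8); cv2.circle(roi,tuple(int(a) for a in u),22,255,-1)
    m=cv2.inRange(hsv,(0,0,85),(180,60,255))&roi
    n,l,st,ce=cv2.connectedComponentsWithStats(m); i=1+np.argmax(st[1:,4]); ys,xs=np.where(l==i)
    W=np.array([ray(c,q,.1115)[:2] for q in zip(xs,ys)]); mu=W.mean(0); w,v=np.linalg.eigh(np.cov((W-mu).T)); d=v[:,1]; 
    d=d if d@(-s*by)>0 else -d
    print("wing n",len(xs),mu.round(4),"len~",np.sqrt(12*w).round(4),"angle rel",np.arctan2(d[1],d[0])-np.arctan2(-s*by[1],-s*by[0]))
# jug: not-worktop pixels
g=cv2.cvtColor(im,cv2.COLOR_RGB2GRAY); print(g[243,190:235],)
for th in (90,):
    roi=np.zeros_like(g); roi[215:275,170:250]=255
    e=cv2.Canny(cv2.GaussianBlur(im,(3,3),0),40,100)&roi
    ys,xs=np.where(e>0)
    H=cv2.HoughCircles(cv2.resize(g[215:275,165:255],None,fx=4,fy=4,interpolation=cv2.INTER_CUBIC),cv2.HOUGH_GRADIENT,1,50,param1=80,param2=25,minRadius=60,maxRadius=100)
    for h in H[0][:3]:
        uv=h[:2]/4+np.array([165,215])-.375; a=ray(c,uv,.08); b=ray(c,uv+[h[2]/4,0],.08); print("circ",uv,h[2]/4,a.round(4),"rad",np.linalg.norm(a-b))
s=load("side0"); cv2.imwrite("pics/jugs.png",np.hstack([cv2.resize(im[220:275,165:245],(400,275),interpolation=2),cv2.resize(s["image"][165:225,225:285],(275,275),interpolation=2)])[:,:,::-1])
E
```

```text
pivot [ 0.485  -0.0495] px [313.9 265.2]
wing n 195 [ 0.4885 -0.0189] len~ [0.0155 0.058 ] angle rel 4.727765632972071
pivot [ 0.4626 -0.2079] px [383.1 275.9]
wing n 342 [ 0.4633 -0.2315] len~ [0.0229 0.0664] angle rel 1.5671449673036018
[ 83  41  48  48  46  46  48  50  51  49  49  46  44  38  43  52  76  73
  67  59  57  48  40  41  72  54  58  62  70  77  74  66  59  51  49  29
  46  57  58  73 103  81  82  81  84]
circ [209.5  242.75] 19.55 [0.5327 0.1698 0.08  ] rad 0.04292442331285126
```

View pics/jugs.png

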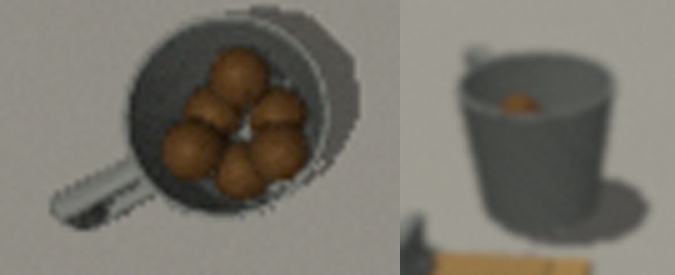

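The rim circle in the 5x crop spans about (127–328, 14–214), so its centre is near (210.3,242.6) px. The handle points down and to the left. I'll refine the wing and handle angles.

```bash
python3 - <<'E'
from h import *
c=load("top0"); im=c["image"]; hsv=cv2.cvtColor(im,cv2.COLOR_RGB2HSV).astype(int); g=cv2.cvtColor(im,cv2.COLOR_RGB2GRAY).astype(np.float32)
ctr=np.array([.4738,-.1287]); yaw=-.14; by=np.array([-np.sin(yaw),np.cos(yaw)])
for s in(1,-1):
    u=proj(c,[*(ctr+s*.073*by),.1115]); xs,ys=np.meshgrid(range(int(u[0])-13,int(u[0])+14),range(int(u[1])-11,int(u[1])+12))
    k=(hsv[ys,xs,1]<70)&(hsv[ys,xs,2]>60); 
    Pb=np.array([ray(c,q,.085)[:2] for q in zip(xs[k],ys[k])]); k2=(np.abs((Pb-ctr)@by)<.095)
    W=np.array([ray(c,q,.1115)[:2] for q in zip(xs[k],ys[k])])[k2]; mu=W.mean(0); w,v=np.linalg.eigh(np.cov((W-mu).T)); d=v[:,1]; d=d if d@(-s*by)>0 else -d
    print("wing",len(W),mu.round(4),"exp",(ctr+s*.073*by).round(4),np.sqrt(12*w).round(4),"rel",np.angle(complex(*d)/complex(*(-s*by))))
jc=ray(c,(210.3,242.6),.08)[:2]; print("jug",jc)
a=np.radians(np.arange(98,150,1.))
for r in(.058,.066,.074,.084,.09):
    q=np.array([proj(c,[jc[0]+r*np.cos(t),jc[1]+r*np.sin(t),.07]) for t in a]).astype(np.float32)
    v=cv2.remap(im,q[:,0].reshape(1,-1),q[:,1].reshape(1,-1),cv2.INTER_LINEAR)[0].mean(1)
    print(r,v.astype(int).tolist())
s=load("side0")
print("side rim centre px",proj(s,[*jc,.08]).round(1)," handle120",[proj(s,[jc[0]+.08*np.cos(np.radians(d)),jc[1]+.08*np.sin(np.radians(d)),.07]).round(1).tolist() for d in(110,120,130)])
E
```

```text
wing 123 [ 0.4811 -0.0543] exp [ 0.484  -0.0564] [0.0137 0.0388] rel -0.14144110576420627
wing 119 [ 0.4618 -0.1969] exp [ 0.4636 -0.201 ] [0.0139 0.0396] rel 0.24626132150794455
jug [0.53302429 0.16803711]
0.058 [139, 138, 139, 140, 139, 140, 139, 138, 138, 138, 139, 138, 138, 132, 124, 116, 111, 107, 108, 110, 115, 120, 124, 121, 116, 103, 89, 78, 86, 101, 112, 118, 121, 116, 106, 97, 103, 122, 134, 139, 139, 139, 138, 139, 140, 141, 140, 140, 140, 140, 140, 140]
0.066 [140, 140, 139, 138, 139, 139, 140, 139, 139, 139, 139, 139, 139, 138, 137, 124, 111, 109, 109, 111, 114, 118, 122, 120, 111, 95, 76, 62, 67, 78, 90, 103, 113, 106, 100, 107, 126, 138, 139, 138, 138, 138, 139, 139, 139, 138, 139, 140, 140, 139, 139, 139]
0.074 [140, 141, 140, 139, 141, 140, 139, 138, 139, 139, 139, 139, 140, 140, 137, 125, 111, 100, 103, 110, 113, 116, 119, 119, 107, 92, 67, 48, 47, 50, 50, 53, 74, 107, 129, 137, 140, 140, 141, 141, 140, 139, 139, 140, 140, 140, 140, 140, 140, 140, 140, 140]
0.084 [138, 138, 138, 139, 139, 139, 139, 139, 139, 141, 140, 139, 139, 139, 140, 134, 120, 108, 102, 108, 115, 119, 121, 114, 99, 85, 74, 94, 110, 122, 133, 138, 140, 139, 139, 139, 139, 140, 139, 138, 138, 138, 138, 139, 139, 140, 139, 138, 139, 138, 139, 139]
0.09 [139, 140, 140, 140, 139, 140, 139, 138, 139, 139, 139, 139, 138, 139, 139, 139, 138, 138, 137, 136, 135, 131, 133, 136, 138, 139, 139, 140, 139, 139, 139, 138, 138, 138, 138, 139, 139, 139, 139, 139, 138, 138, 138, 138, 139, 140, 139, 140, 140, 139, 139, 139]
side rim centre px [253.9 182.8]  handle120 [[245.3, 175.1], [240.6, 176.0], [236.2, 177.2]]
```

Box centre (0.474,-0.128), yaw -0.14. Buttons at -0.14 (left) and +0.25 (right). Jug at (0.533,0.168), yaw -62°, so its handle is at about (0.495,0.239). Rows can only turn the hand about the vertical, so I'll tip the jug by letting it swivel between lightly closed pads. Right button first.

```bash
cat >> h.py <<'E'
from scipy.spatial.transform import Rotation as Ro
def go(x,y,z,yaw,s=None):
    "yaw: wanted world yaw of tool y (mod pi). prints tool-axis shift now, turn about tool z"
    from plant import robot
    s=s or robot.read_state(); R=Ro.from_rotvec(s["orientation"]).as_matrix()
    d=R.T@(np.array([x,y,z])-s["tool_pos"]); cy=np.arctan2(R[1,1],R[0,1])
    w=(yaw-cy+np.pi/2)%np.pi-np.pi/2; q1=np.arctan2(y,x)
    print("t",round(s["t"],2),"shift",d.round(4),"turn",round(-w,3),"or",round(-w+np.pi*np.sign(w),3),"cur yaw",round(cy,3),"q6 end",round(q1-cy-w,2),"tilt",R[:,2].round(3))
E
python3 -c "
from h import *
go(.462,-.207,.19,.106)"
```

```text
t 0.1 shift [ 0.3795 -0.2645  0.0105] turn -1.375 or 1.767 cur yaw -1.269 q6 end -0.53 tilt [-0.     0.002 -1.   ]
```

```bash
python3 inch.py '[[0.04,0.0316,-0.022,0,0],[0.04,0.0316,-0.022,0,0],[0.04,0.0316,-0.022,0,0],[0.04,0.0316,-0.022,0,0],[0.04,0.0316,-0.022,0,0],[0.04,0.0316,-0.022,0,0],[0.04,0.0316,-0.022,0,0],[0.04,0.0316,-0.022,0,0],[0.04,0.0316,-0.022,0,0],[0.04,0.0316,-0.022,0,0],[0.04,0.0316,-0.022,0,0],[0.04,0.0316,-0.022,0,0]]' && python3 inch.py '[[0.04,0,0,0,-0.1375],[0.04,0,0,0,-0.1375],[0.04,0,0,0,-0.1375],[0.04,0,0,0,-0.1375],[0.04,0,0,0,-0.1375],[0.04,0,0,0,-0.1375],[0.04,0,0,0,-0.1375],[0.04,0,0,0,-0.1375],[0.04,0,0,0,-0.1375],[0.04,0,0,0,-0.1375],[0.04,0,0,0,0]]' && python3 -c "
from h import *
go(.462,-.207,.116,.106)"
```

```text
t: 1.3
tool_pos: [0.4625, -0.2066, 0.2006]
orientation: [-3.106, -0.472, 0.001]
force: [0.4, -0.8, 0.5]
opening: 0.0401
gripper_force: 0.0
t: 2.4
tool_pos: [0.4617, -0.2079, 0.2005]
orientation: [-2.097, -2.338, 0.0]
force: [0.6, -0.7, 0.1]
opening: 0.0399
gripper_force: 0.0
t 2.4 shift [0.0009 0.0005 0.0845] turn 0.002 or -3.139 cur yaw 0.108 q6 end -0.53 tilt [-0.001  0.    -1.   ]
```

```bash
python3 inch.py '[[0.04,0,0,0.03,0],[0.04,0,0,0.03,0],[0.04,0,0,0.015,0],[0.04,0,0,0.008,0],[0,0,0,0,0],[0,0,0,0,0],[0,0,0,0,0],[0,0,0,0,0]]' 25
```

```text
t: 3.2
tool_pos: [0.4627, -0.2085, 0.1192]
orientation: [2.1, 2.334, 0.001]
force: [-0.1, -0.5, 0.2]
opening: 0.0129
gripper_force: 0.0
```

```bash
python3 inch.py '[[0,0,0,0.001,0],[0,0,0,0,0],[0,0,0,0,0]]' 25
```

```text
t: 3.5
tool_pos: [0.462, -0.2081, 0.117]
orientation: [2.101, 2.336, 0.0]
force: [-0.8, 0.1, -0.7]
opening: 0.0007
gripper_force: 0.0
```

```bash
python3 - <<'E'
from h import *
from plant import robot
a=robot.read_camera("top"); b=robot.read_camera("side")
for n,c in(("top1",a),("side1",b)): np.savez(f"pics/{n}.npz",**c)
cv2.imwrite("pics/v1.png",np.hstack([cv2.resize(a["image"][220:330,285:405],(436,400),interpolation=2),cv2.resize(b["image"][190:310,160:280],(400,400)[:2],interpolation=2)])[:,:,::-1][:, :800])
print(proj(a,[.462,-.208,.095]),proj(b,[.462,-.208,.095]),proj(b,[.4626,-.2079,.1]))
E
```

```text
[384.55344695 277.21180438] [204.5102528  264.69435467] [204.59219359 262.30196854]
```

View pics/v1.png

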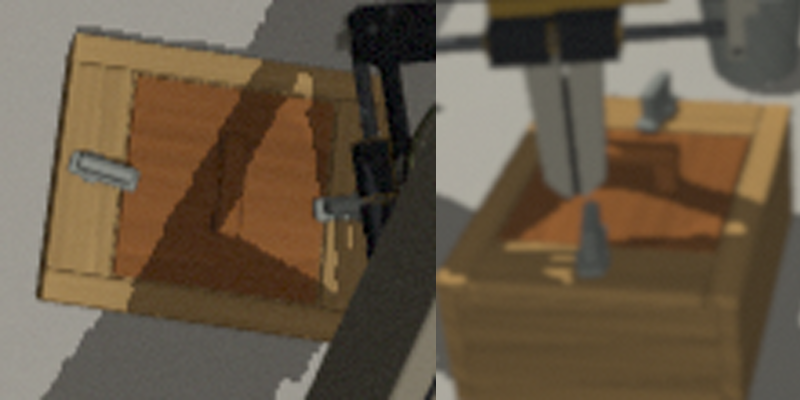

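The side crop shows the closed fingertips at about (573,195), side pixel (201,248). That is up and to the left of the wing at (207,262), so the fingers closed beside or above it. I'll quantify the offset.

```bash
python3 - <<'E'
from h import *
from plant import robot
b=load("side1");a=load("top1")
for z in(.095,.105,.115,.125): print(z,ray(b,(201.1,248.5),z).round(4), "wing px ray",ray(b,(207,262),z).round(4))
print("camera o",(-a["R"].T@a["t"]).round(3),(-b["R"].T@b["t"]).round(3))
s=robot.read_state(); print(s["q"].round(4),s["tool_pos"],s["opening"],s["gripper_force"],s["force"])
print(proj(b,[.462,-.208,.117]),proj(b,[.462,-.208,.20]),proj(b,[.462,-.208,.18]))
E
```

```text
0.095 [ 0.4482 -0.1573  0.095 ] wing px ray [ 0.4652 -0.2002  0.095 ]
0.105 [ 0.4515 -0.1723  0.105 ] wing px ray [ 0.4681 -0.2141  0.105 ]
0.115 [ 0.4549 -0.1873  0.115 ] wing px ray [ 0.471 -0.228  0.115]
0.125 [ 0.4582 -0.2023  0.125 ] wing px ray [ 0.4739 -0.242   0.125 ]
camera o [0.404 0.026 1.019] [ 0.584 -0.768  0.503]
[-0.5245 -0.0672  1.8455 -0.      1.3634 -0.6305] [ 0.46190533 -0.20809383  0.11691616] 0.00038183119938867957 0.0 [-0.51615425  0.7675098   0.08318039]
[203.28438379 254.22508844] [198.29963741 211.65395187] [199.55604114 222.38399321]
```

```bash
python3 - <<'E'
from h import *
from plant import robot
s=robot.read_state(); R=Ro.from_rotvec(s["orientation"]).as_matrix(); p=s["tool_pos"]
out=[]
for n,(x0,y0,x1,y1) in(("top1",(290,160,490,360)),("side1",(110,110,310,310))):
    c=load(n); k=3; im=cv2.resize(np.ascontiguousarray(c["image"][y0:y1,x0:x1]),None,fx=k*.66,fy=k*.66,interpolation=2); f=k*.66
    P=lambda v:tuple(int(a) for a in (proj(c,p+R@np.array(v))-[x0,y0])*f)
    cv2.circle(im,P([0,0,.022]),3,(255,0,0),-1); cv2.circle(im,P([0,0,-.062]),3,(0,255,0),-1)
    q=[P([a*.0375,b*.094,-.062]) for a,b in((1,1),(1,-1),(-1,-1),(-1,1))]
    cv2.polylines(im,[np.array(q)],True,(255,255,0),1); cv2.line(im,P([0,0,.022]),P([0,0,-.062]),(0,255,0),1)
    out.append(im)
cv2.imwrite("pics/v2.png",np.hstack(out)[:,:,::-1])
E
```

```text
(no output)
```

View pics/v2.png

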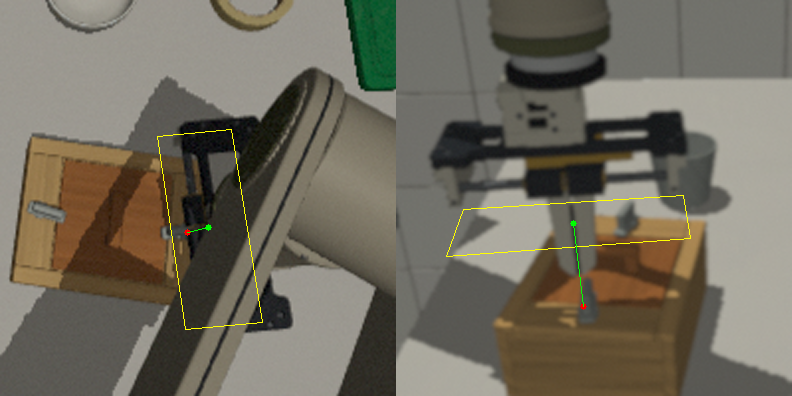

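The overlay shows the whole gripper about 30 mm higher in the side view than its reported pose, with the tip at (573,275) against a predicted (583,307). The closed fingers therefore seem to be above the wing. A gentle touch on the wing will give the true height.

```bash
for i in 1 2; do python3 inch.py '[[0,0,0,0.003,0],[0,0,0,0.002,0]]' | sed -n '2p;4p'; done; python3 inch.py '[[0,0,0,0.002,0],[0,0,0,0,0]]' | sed -n '2p;4p'
```

```text
tool_pos: [0.4619, -0.2081, 0.1116]
force: [-0.6, 0.1, 0.4]
tool_pos: [0.4617, -0.208, 0.1064]
force: [-0.4, 0.1, -0.1]
tool_pos: [0.4617, -0.208, 0.1045]
force: [0.3, -1.5, -0.5]
```

```bash
python3 inch.py '[[0,0,0,0.002,0],[0,0,0,0,0]]' | sed -n '2p;4p';python3 inch.py '[[0,0,0,0.002,0],[0,0,0,0,0]]' | sed -n '2p;4p';python3 inch.py '[[0,0,0,0.002,0],[0,0,0,0,0]]' | sed -n '2p;4p'; python3 - <<'E'
from h import *
from plant import robot
a=load("side1")["image"].astype(int); c=robot.read_camera("side"); np.savez("pics/side2.npz",**c)
# fingertip bottom along columns near 201, gray finger vs wood
im=c["image"]; hsv=cv2.cvtColor(im,cv2.COLOR_RGB2HSV)
for r in range(225,285,2): print(r,"".join("#" if hsv[r,u,1]<60 and hsv[r,u,2]>60 else ("o" if hsv[r,u,1]<60 else ".") for u in range(180,230)))
E
```

```text
tool_pos: [0.4619, -0.2081, 0.1027]
force: [-0.8, 0.9, -0.0]
tool_pos: [0.4618, -0.208, 0.1007]
force: [0.1, 0.6, -0.4]
tool_pos: [0.4618, -0.208, 0.0987]
force: [0.1, -0.1, 0.1]
225 ##############################...........########.
227 ###############################.........#######...
229 #######...#####################............##.....
231 ######....##########o##########...................
233 #####.....##########o##########...................
235 ####......#####################...................
237 ###........####################...................
239 #..........##########o##########..................
241 ...........##########o##########..................
243 ............####################..................
245 ............####################..................
247 .............#########o########...................
249 .............#########o########...................
251 ..............#################...................
253 ..............################....................
255 ..................###########.....................
257 ........................#####.....................
259 ........................######....................
261 ........................#######...................
263 ........................#######...................
265 .......................#########..................
267 ......................##########..................
269 ......................##########..................
271 .......................########...................
273 ..................................................
275 ..................................................
277 ..................................................
279 ..................................................
281 ..................................................
283 ..................................................
```

```bash
for i in 1 2 3 4; do :; done; python3 inch.py '[[0,0,0,0.002,0],[0,0,0,0,0]]' | sed -n '2p;4p';python3 inch.py '[[0,0,0,0.002,0],[0,0,0,0,0]]' | sed -n '2p;4p';python3 inch.py '[[0,0,0,0.002,0],[0,0,0,0,0]]' | sed -n '2p;4p'; python3 - <<'E'
from h import *
from plant import robot
c=robot.read_camera("side"); np.savez("pics/side3.npz",**c); t=robot.read_camera("top"); np.savez("pics/top3.npz",**t)
im=c["image"]; hsv=cv2.cvtColor(im,cv2.COLOR_RGB2HSV)
for r in range(245,279,2): print(r,"".join("#" if hsv[r,u,1]<60 and hsv[r,u,2]>60 else ("o" if hsv[r,u,1]<60 else ".") for u in range(180,230)))
E
```

```text
tool_pos: [0.4618, -0.208, 0.0966]
force: [1.5, 0.7, -0.1]
tool_pos: [0.4618, -0.208, 0.0946]
force: [0.1, -0.1, -0.1]
tool_pos: [0.4621, -0.2082, 0.094]
force: [-4.2, 1.7, 8.7]
245 ............####################..................
247 .............#########o########...................
249 .............###################..................
251 ..............#################...................
253 ..............#################...................
255 ...............########o#######...................
257 ..................############....................
259 .....................##########...................
261 ........................#######...................
263 ........................#######...................
265 .......................#########..................
267 ......................##########..................
269 ......................##########..................
271 .......................########...................
273 ..................................................
275 ..................................................
277 ..................................................
```

Contact came at reported z = 0.094. If that is the wing top (0.1115), the fingertips sit only about 18 mm below it in true height, giving a z offset near +39 mm. If it is the panel top, the offset is different. To tell them apart I'll lift, open, and check whether the fingers now straddle the wing.

```bash
python3 inch.py '[[0.04,0,0,-0.006,0],[0.04,0,0.006,0,0],[0.04,0,0,0,0],[0.04,0,0,0,0],[0.04,0,0,0,0],[0.04,0,0,0.006,0],[0.04,0,0,0.002,0],[0.04,0,0,0.002,0]]' | sed -n '2p;4,5p';python3 inch.py '[[0.04,0,0,0.002,0],[0.04,0,0,0,0]]' | sed -n '2p;4p';python3 inch.py '[[0.04,0,0,0.002,0],[0.04,0,0,0.002,0]]' | sed -n '2p;4p'
```

```text
tool_pos: [0.4675, -0.2073, 0.0883]
force: [1.0, 1.1, 0.1]
opening: 0.04
tool_pos: [0.4677, -0.2074, 0.0865]
force: [0.4, -0.6, -0.1]
tool_pos: [0.468, -0.2075, 0.083]
force: [0.2, 0.6, 0.7]
```

The hand went 11 mm below the earlier contact with no force, so the fingers now straddle the wing. The fingertips are really about 17.5 mm above the reported TCP z. I'll go 4 mm lower and close.

```bash
python3 inch.py '[[0.04,0,0,0.002,0],[0.04,0,0,0.002,0],[0,0,0,0,0],[0,0,0,0,0],[0,0,0,0,0],[0,0,0,0,0],[0,0,0,0,0],[0,0,0,0,0]]' 25
```

```text
t: 7.55
tool_pos: [0.4651, -0.2078, 0.079]
orientation: [-2.098, -2.333, 0.006]
force: [-15.7, -0.8, 10.4]
opening: 0.009
gripper_force: 25.0
```

```bash
python3 inch.py '[[0,0,-0.004,-0.001,0],[0,0,0,0,0]]' | sed -n '2p;4p'; python3 inch.py '[[0,0,0,0,-0.12],[0,0,0,0,-0.12],[0,0,0,0,-0.12],[0,0,0,0,-0.12]]'| sed -n '2,5p'
```

```text
tool_pos: [0.4649, -0.2078, 0.0791]
force: [10.4, -1.8, -12.8]
tool_pos: [0.4649, -0.2078, 0.0792]
orientation: [1.477, 2.77, 0.002]
force: [8.7, -2.0, -11.9]
opening: 0.0089
```

```bash
python3 inch.py '[[0,0,0,0,-0.12],[0,0,0,0,-0.12],[0,0,0,0,-0.12],[0,0,0,0,-0.12],[0,0,0,0,-0.12],[0,0,0,0,-0.08],[0,0,0,0,0]]'; python3 -c "
from h import *
go(.462,-.207,.116,1.25)"
```

```text
t: 8.85
tool_pos: [0.4649, -0.2078, 0.0792]
orientation: [0.472, 3.104, 0.0]
force: [8.4, -3.0, -11.6]
opening: 0.0089
gripper_force: 25.0
t 8.85 shift [ 0.0029 -0.     -0.0369] turn 0.019 or -3.123 cur yaw 1.269 q6 end -1.67 tilt [ 0.002 -0.    -1.   ]
```

The right button is turned to about +1.41 rad relative to the box. I'll release it, lift, and move to the left button.

```bash
python3 inch.py '[[0.03,0,0,0,0],[0.03,0,0,0,0],[0.03,0,0,0,0],[0.03,0,0,-0.03,0],[0.03,0,0,-0.035,0],[0.03,0,0,0,0]]' | sed -n '1,5p'; python3 -c "
from h import *
go(.4872,-.0494,.145,-.28)"
```

```text
t: 9.45
tool_pos: [0.4669, -0.2096, 0.1507]
orientation: [0.476, 3.097, -0.005]
force: [0.2, -0.2, -0.6]
opening: 0.0301
t 9.45 shift [0.0288 0.1589 0.0052] turn 1.546 or -1.596 cur yaw 1.266 q6 end 0.18 tilt [ 0.008 -0.004 -1.   ]
```

```bash
python3 inch.py '[[0.04,0.0058,0.0318,0,0],[0.04,0.0058,0.0318,0,0],[0.04,0.0058,0.0318,0,0],[0.04,0.0058,0.0318,0,0],[0.04,0.0058,0.0318,0,0],[0.04,0,0,0,0.14],[0.04,0,0,0,0.14],[0.04,0,0,0,0.14],[0.04,0,0,0,0.14],[0.04,0,0,0,0.14],[0.04,0,0,0,0.14],[0.04,0,0,0,0.14],[0.04,0,0,0,0.14],[0.04,0,0,0,0.14],[0.04,0,0,0,0.14],[0.04,0,0,0,0.146],[0.04,0,0,0,0]]' | sed -n '1,5p'; python3 -c "
from h import *
go(.4872,-.0494,.08,-.28)"
```

```text
t: 11.15
tool_pos: [0.4838, -0.0475, 0.1446]
orientation: [-2.512, -1.886, 0.0]
force: [0.2, -0.4, 0.6]
opening: 0.0399
t 11.15 shift [-0.0009  0.0038  0.0646] turn -0.003 or 3.139 cur yaw -0.283 q6 end 0.18 tilt [-0.  0. -1.]
```

```bash
python3 inch.py '[[0.04,-0.0009,0.002,0.03,0],[0.04,0,0,0.015,0],[0.04,0,0,0.01,0],[0.04,0,0,0.005,0],[0.04,0,0,0.004,0],[0.04,0,0,0,0]]' | sed -n '2p;4p'; python3 inch.py '[[0,0,0,0,0],[0,0,0,0,0],[0,0,0,0,0],[0,0,0,0,0],[0,0,0,0,0],[0,0,0,0,0]]' 25
```

```text
tool_pos: [0.4857, -0.0489, 0.0809]
force: [1.1, 0.3, 0.0]
t: 12.35
tool_pos: [0.4856, -0.0489, 0.0812]
orientation: [-2.51, -1.89, 0.0]
force: [-2.4, 0.8, 4.4]
opening: 0.0085
gripper_force: 25.0
```

```bash
python3 inch.py '[[0,0,0,0,0.14],[0,0,0,0,0.14],[0,0,0,0,0.14],[0,0,0,0,0.14],[0,0,0,0,0.14],[0,0,0,0,0.14],[0,0,0,0,0.14],[0,0,0,0,0.14],[0,0,0,0,0.14],[0,0,0,0,0]]' ; python3 inch.py '[[0.03,0,0,0,0],[0.03,0,0,0,0],[0.03,0,0,0,0],[0.03,0,0,-0.035,0],[0.03,0,0,-0.035,0],[0.04,0,0,0,0]]' | sed -n '1,3p'; python3 -c "
from h import *
go(.4753,-.1288,.15,-.14+np.pi/2)"
```

```text
t: 13.35
tool_pos: [0.4858, -0.0492, 0.0812]
orientation: [3.141, 0.045, 0.001]
force: [-1.1, -1.0, 2.3]
opening: 0.0086
gripper_force: 25.0
t: 13.95
tool_pos: [0.489, -0.0495, 0.1564]
orientation: [3.139, 0.051, 0.013]
t 13.95 shift [-0.0163  0.0788  0.0064] turn 0.172 or -2.969 cur yaw -1.539 q6 end 1.45 tilt [ 0.008 -0.002 -1.   ]
```

Both buttons are aside. I'll move over the panel handle, lower and grip it.

```bash
python3 inch.py '[[0.05,-0.0054,0.0263,0,0],[0.05,-0.0054,0.0263,0,0],[0.05,-0.0054,0.0263,0,0],[0.05,0,0,0,0.086],[0.05,0,0,0,0.086],[0.05,0,0,0.02,0],[0.05,0,0,0.02,0],[0.05,0,0,0.02,0],[0.05,0,0,0.014,0],[0.05,0,0,0.006,0],[0.05,0,0,0,0]]' | sed -n '2p;4p'; python3 inch.py '[[0,0,0,0,0],[0,0,0,0,0],[0,0,0,0,0],[0,0,0,0,0],[0,0,0,0,0],[0,0,0,0,0],[0,0,0,0,0]]' 30; python3 -c "
from h import *
go(.4753,-.1288,.07,-.14+np.pi/2)"
```

```text
tool_pos: [0.4712, -0.128, 0.07]
force: [-1.4, 0.6, -0.7]
t: 15.75
tool_pos: [0.4721, -0.1284, 0.0713]
orientation: [3.134, -0.221, 0.001]
force: [-0.2, 0.2, 3.0]
opening: 0.0136
gripper_force: 30.0
t 15.75 shift [ 0.0032 -0.      0.0013] turn -0.001 or 3.14 cur yaw -1.712 q6 end 1.45 tilt [ 0. -0. -1.]
```

```bash
python3 inch.py '[[0,0,0,-0.01,0],[0,0,0,-0.025,0],[0,0,0,-0.025,0],[0,0,0,0,0]]' | sed -n '2p;4,6p'; python3 inch.py '[[0,0,0.025,0,0],[0,0,0.03,0,0],[0,0,0.03,0,0],[0,0,0.03,0,0],[0,0,0.03,0,0],[0,0,0.03,0,0],[0,0,0.03,0,0],[0,0,0.03,0,0],[0,0,0.015,0,0],[0,0,0,0.03,0],[0,0,0,0.03,0],[0,0,0,0.03,0],[0,0,0,0.025,0],[0,0,0,0.01,0],[0,0,0,0,0]]'
```

```text
tool_pos: [0.4744, -0.1292, 0.1352]
force: [1.3, -0.4, -0.8]
opening: 0.0136
gripper_force: 30.0
t: 17.65
tool_pos: [0.4355, -0.374, 0.0038]
orientation: [-3.131, 0.221, 0.005]
force: [-0.5, 0.1, -1.4]
opening: 0.0139
gripper_force: 30.0
```

```bash
python3 inch.py '[[0,0,0,0.003,0],[0,0,0,0.002,0],[0,0,0,0,0]]' | sed -n '2p;4p'; python3 inch.py '[[0,0,0,0.002,0],[0,0,0,0.0015,0],[0,0,0,0,0]]' | sed -n '2p;4p'
```

```text
tool_pos: [0.4374, -0.3764, 0.002]
force: [-0.4, 0.3, -1.4]
tool_pos: [0.4366, -0.3757, -0.0027]
force: [-0.2, -0.5, -1.4]
```

```bash
python3 inch.py '[[0,0,0,0.0015,0],[0,0,0,0,0]]' | sed -n '2p;4p'; python3 inch.py '[[0,0,0,0.0015,0],[0,0,0,0,0]]' | sed -n '2p;4p'; python3 inch.py '[[0,0,0,0.001,0],[0,0,0,0,0]]' | sed -n '2p;4p'
```

```text
tool_pos: [0.4366, -0.3757, -0.0043]
force: [-0.2, 0.3, -1.8]
tool_pos: [0.4368, -0.3759, -0.0047]
force: [-3.0, 3.0, 7.0]
tool_pos: [0.4368, -0.3759, -0.0048]
force: [-6.1, 7.1, 15.6]
```

The panel is on the worktop. I'll release it and go to the jug handle.

```bash
python3 inch.py '[[0.03,0,0,-0.001,0],[0.03,0,0,0,0],[0.03,0,0,0,0],[0.03,0,0,-0.03,0],[0.03,0,0,-0.05,0],[0.03,0,0,-0.05,0],[0.03,0,0,-0.05,0],[0.04,0,0,0,0]]' | sed -n '1,5p'; python3 -c "
from h import *
go(.4954,.2386,.18,.489)"
```

```text
t: 19.65
tool_pos: [0.4402, -0.3793, 0.1838]
orientation: [3.124, -0.221, 0.017]
force: [-0.3, -0.1, 0.7]
opening: 0.0346
t 19.65 shift [-0.0323 -0.6196 -0.0019] turn 0.941 or -2.201 cur yaw -1.712 q6 end 3.1 tilt [ 0.01 -0.01 -1.  ]
```

```bash
python3 inch.py '[[0.05,-0.002,-0.0387,0,0],[0.05,-0.002,-0.0387,0,0],[0.05,-0.002,-0.0387,0,0],[0.05,-0.002,-0.0387,0,0],[0.05,-0.002,-0.0387,0,0],[0.05,-0.002,-0.0387,0,0],[0.05,-0.002,-0.0387,0,0],[0.05,-0.002,-0.0387,0,0],[0.05,-0.002,-0.0387,0,0],[0.05,-0.002,-0.0387,0,0],[0.05,-0.002,-0.0387,0,0],[0.05,-0.002,-0.0387,0,0],[0.05,-0.002,-0.0387,0,0],[0.05,-0.002,-0.0387,0,0],[0.05,-0.002,-0.0387,0,0],[0.05,-0.002,-0.0387,0,0]]' | sed -n '2p'; python3 inch.py '[[0.05,0,0,0,-0.147],[0.05,0,0,0,-0.147],[0.05,0,0,0,-0.147],[0.05,0,0,0,-0.147],[0.05,0,0,0,-0.147],[0.05,0,0,0,-0.147],[0.05,0,0,0,-0.147],[0.05,0,0,0,-0.147],[0.05,0,0,0,-0.147],[0.05,0,0,0,-0.147],[0.05,0,0,0,-0.147],[0.05,0,0,0,-0.147],[0.05,0,0,0,-0.147],[0.05,0,0,0,-0.147],[0.05,0,0,0,-0.143],[0.05,0,0,0,0]]' | sed -n '1,3p'; python3 - <<'E'
from h import *
go(.4954,.2386,-.0015,.489)
from plant import robot
c=robot.read_camera("top"); np.savez("pics/top4.npz",**c)
im=c["image"]; s=load("side0"); d=robot.read_camera("side"); np.savez("pics/side4.npz",**d)
cv2.imwrite("pics/v4.png",np.hstack([cv2.resize(im[150:350,150:430],(420,300),interpolation=2),cv2.resize(d["image"][100:300,130:380],(375,300),interpolation=2)])[:,:,::-1])
E
```

```text
tool_pos: [0.4919, 0.2434, 0.1737]
t: 22.85
tool_pos: [0.4919, 0.2416, 0.1736]
orientation: [-1.614, -2.695, 0.001]
t 22.85 shift [-0.0043  0.0018  0.1751] turn 0.002 or -3.139 cur yaw 0.491 q6 end -0.04 tilt [-0.001 -0.    -1.   ]
```

View pics/v4.png

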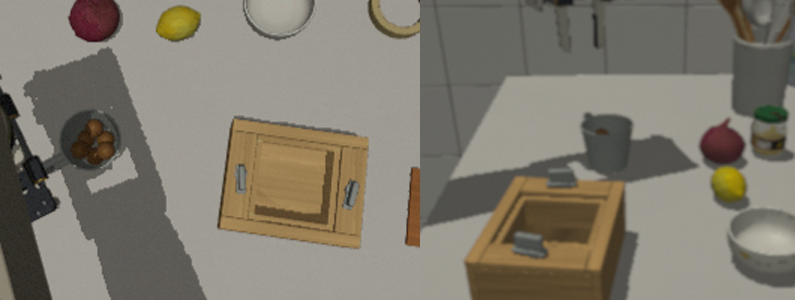

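The box is open with both wings aside. The jug at (90,140) is undisturbed, and the fingertips at about (563,50)/(600,47) in the side crop fit the +39 mm offset. Descending on the handle.

```bash
python3 inch.py '[[0.05,-0.0043,0.0018,0.02,0],[0.05,0,0,0.04,0],[0.05,0,0,0.035,0],[0.05,0,0,0.015,0],[0.05,0,0,0,0]]' | sed -n '2p;4p'; python3 inch.py '[[0.05,0,0,0.01,0],[0.05,0,0,0.01,0],[0.05,0,0,0,0]]' | sed -n '2p;4p'; python3 -c "
from h import *
go(.4954,.2386,-.0015,.489)"
```

```text
tool_pos: [0.4936, 0.238, 0.0617]
force: [0.4, 0.0, -0.1]
tool_pos: [0.4956, 0.2387, 0.044]
force: [-0.4, -0.2, -0.0]
t 23.75 shift [-0.     -0.0003  0.0455] turn -0.0 or 3.141 cur yaw 0.489 q6 end -0.04 tilt [-0. -0. -1.]
```

```bash
python3 inch.py '[[0.05,0,0,0.015,0],[0.05,0,0,0.015,0],[0.05,0,0,0.01,0],[0.05,0,0,0.005,0],[0.05,0,0,0,0]]' | sed -n '2p;4p'; python3 inch.py '[[0,0,0,0,0],[0,0,0,0,0],[0,0,0,0,0],[0,0,0,0,0],[0,0,0,0,0],[0,0,0,0,0]]' 50
```

```text
tool_pos: [0.4948, 0.2384, -0.002]
force: [0.1, -0.6, 0.3]
t: 24.85
tool_pos: [0.496, 0.2389, -0.0003]
orientation: [1.617, 2.693, 0.001]
force: [-0.8, -0.4, 1.4]
opening: 0.0118
gripper_force: 50.0
```

The handle is gripped (11.8 mm). I'll lift with 60 N and check that the jug doesn't slip.

```bash
python3 inch.py '[[0,0,0,-0.005,0],[0,0,0,-0.01,0],[0,0,0,-0.015,0],[0,0,0,-0.02,0],[0,0,0,-0.025,0],[0,0,0,-0.025,0],[0,0,0,-0.025,0],[0,0,0,-0.025,0],[0,0,0,-0.025,0],[0,0,0,-0.025,0],[0,0,0,0,0],[0,0,0,0,0]]' 60; python3 - <<'E'
from h import *
from plant import robot
s=robot.read_state(); print(s["wrist_torque"],s["force"]); go(.4905,-.0147,.2,-.139)
E
```

```text
t: 26.05
tool_pos: [0.4961, 0.2389, 0.2002]
orientation: [1.617, 2.692, 0.002]
force: [0.4, -0.2, -2.9]
opening: 0.0118
gripper_force: 60.0
[ 0.18163895 -0.07275945  0.03374287] [ 0.38271932 -0.19991742 -2.88360772]
t 26.05 shift [-0.2213 -0.1241 -0.    ] turn 0.628 or -2.514 cur yaw 0.489 q6 end 0.11 tilt [ 0.002  0.001 -1.   ]
```

The wrist torque (about 0.2 N m) matches an upright jug, so it doubles as a tilt gauge. Next I'll carry the jug to the box and aim it.

```bash
python3 inch.py '[[0,-0.01,-0.0056,0,0],[0,-0.0235,-0.0132,0,0],[0,-0.0235,-0.0132,0,0],[0,-0.0235,-0.0132,0,0],[0,-0.0235,-0.0132,0,0],[0,-0.0235,-0.0132,0,0],[0,-0.0235,-0.0132,0,0],[0,-0.0235,-0.0132,0,0],[0,-0.0235,-0.0132,0,0],[0,-0.0235,-0.0132,0,0],[0,0,0,0,0.105],[0,0,0,0,0.105],[0,0,0,0,0.105],[0,0,0,0,0.105],[0,0,0,0,0.105],[0,0,0,0,0.103],[0,0,0,0,0],[0,0,0,0,0]]'; python3 - <<'E'
from h import *
from plant import robot
s=robot.read_state(); print(s["wrist_torque"],s["force"]); go(.4905,-.0147,.2,-.139)
E
```

```text
t: 27.85
tool_pos: [0.4891, -0.0155, 0.1981]
orientation: [-2.366, -2.064, 0.002]
force: [-0.8, 1.1, -2.5]
opening: 0.0117
gripper_force: 60.0
[ 0.11211541 -0.09501945 -0.02788028] [-0.81845239  1.06722656 -2.47515708]
t 27.85 shift [ 0.001   0.0013 -0.0019] turn 0.003 or -3.139 cur yaw -0.136 q6 end 0.11 tilt [-0.002  0.    -1.   ]
```

```bash
cat > st.py <<'E'
from h import *
from plant import robot
import sys
s=robot.read_state(); print("tau",s["wrist_torque"].round(3),"F",s["force"].round(1),"op",round(s["opening"],4),"g",s["gripper_force"])
c=robot.read_camera("side"); d=cv2.absdiff(c["image"],load("side4")["image"]).max(2); m=(d>25).astype(np.uint8)
p=s["tool_pos"]+[0,0,.0365]; u,v=proj(c,p); rows=np.where(m[:, int(u)-45:int(u)+45].sum(1)>3)[0]
# lip prediction by tilt
U=np.array([-.139,-.99,0]);
out=[]
for th in(0,30,45,60,75,90,100):
    t=np.radians(th); f=lambda x,z:p+U*(x*np.cos(t)+z*np.sin(t))+np.array([0,0,z*np.cos(t)-x*np.sin(t)])
    q=[proj(c,f(x+.08,z-.036))[1] for x,z in((.045,.08),(.034,0),(-.034,0))]; out.append((th,round(max(q))))
print("pivot px",round(u),round(v),"lowest row",rows.max() if len(rows) else None,"pred",out)
cv2.imwrite(f"pics/{sys.argv[1]}.png",cv2.resize(c["image"][90:290,130:380],(750,600),interpolation=2)[:,:,::-1])
E
python3 inch.py '[[0,0,0,0,0],[0,0,0,0,0],[0,0,0,0,0]]' 25 >/dev/null; python3 st.py p25; python3 inch.py '[[0,0,0,0,0],[0,0,0,0,0],[0,0,0,0,0]]' 14 >/dev/null; python3 st.py p14
```

```text
tau [ 0.078 -0.13  -0.041] F [-0.1  0.3 -2. ] op 0.0118 g 24.988290425244486
pivot px 226 150 lowest row 265 pred [(0, 190), (30, 207), (45, 209), (60, 211), (75, 215), (90, 215), (100, 212)]
tau [ 0.121 -0.122 -0.011] F [ 0.8  0.9 -2.9] op 0.0119 g 13.991587373893708
pivot px 226 150 lowest row 265 pred [(0, 190), (30, 207), (45, 209), (60, 211), (75, 215), (90, 215), (100, 212)]
```

View pics/p14.png

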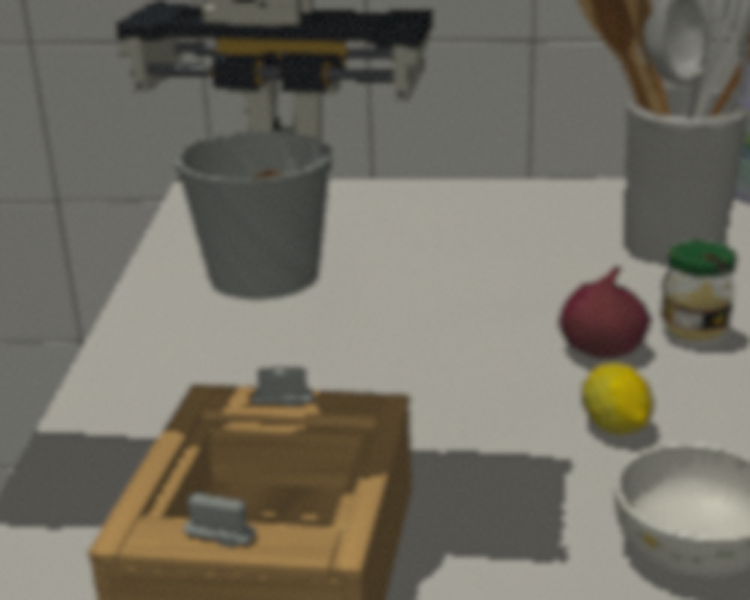

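Picture: the jug is still upright at 14 N, with its rim at (180–332, 130–178), and it faces the opening. I'll loosen the grip step by step, tracking tilt from averaged torque and the nut and rim pixels.

```bash
cat > st.py <<'E'
from h import *
from plant import robot
import sys
T=[];F=[]
for i in range(3):
    c=robot.read_camera("side"); s=robot.read_state(); T.append(s["wrist_torque"]); F.append(s["force"])
a=robot.read_camera("top")
T=np.mean(T,0);F=np.mean(F,0); hsv=cv2.cvtColor(c["image"],cv2.COLOR_RGB2HSV); p=s["tool_pos"]+[0,0,.0365]; u,v=map(int,proj(c,p))
br=cv2.inRange(hsv,(0,110,30),(16,255,200)); br[:v-15]=0; br[235:]=0; br[:,:u-40]=0; br[:,u+30:]=0
g=((hsv[...,1]<60)&(hsv[...,2]<118)); col=g[:,u-10]; r=v+12
ys,xs=np.where(br>0)
run=[i for i in range(v,225) if g[i,u-14:u-6].mean()>.5]
print("t",round(s["t"],2),"tau",T.round(3),"|t|",np.hypot(T[0],T[1]).round(3),"F",F.round(1),"tool",s["tool_pos"].round(4),"op",round(s["opening"],4),"brown",len(xs),(xs.mean().round(),ys.min(),ys.max()) if len(xs) else "","gray rows",(run[0],run[-1]) if run else None,"pv",u,v)
cv2.imwrite(f"pics/{sys.argv[1]}.png",np.hstack([cv2.resize(c["image"][110:280,150:290],(420,510),interpolation=2),cv2.resize(a["image"][200:340,270:410],(380,510),interpolation=2)])[:,:,::-1][:, :800])
E
python3 st.py q14
for f in 1; do :; done
python3 inch.py '[[0,0,0,0,0],[0,0,0,0,0]]' 10 >/dev/null; python3 st.py q10; python3 inch.py '[[0,0,0,0,0],[0,0,0,0,0]]' 8 >/dev/null; python3 st.py q8;  python3 inch.py '[[0,0,0,0,0],[0,0,0,0,0]]' 6.5 >/dev/null; python3 st.py q6
```

```text
t 28.7 tau [ 0.1   -0.103  0.004] |t| 0.143 F [-0.1  0.3 -2.1] tool [ 0.49   -0.0152  0.1994] op 0.0121 brown 0  gray rows (149, 223) pv 226 149
t 29.1 tau [ 0.116 -0.075 -0.05 ] |t| 0.139 F [-0.3  0.  -2.5] tool [ 0.49   -0.0152  0.1994] op 0.0121 brown 0  gray rows (149, 223) pv 226 149
t 29.5 tau [ 0.151 -0.074 -0.016] |t| 0.168 F [ 0.   0.3 -2.5] tool [ 0.49   -0.0152  0.1994] op 0.0119 brown 0  gray rows (149, 223) pv 226 149
t 29.9 tau [ 0.014 -0.066 -0.009] |t| 0.067 F [-0.2 -0.1 -2.6] tool [ 0.49   -0.0153  0.1994] op 0.0119 brown 362 (np.float64(218.0), np.int64(161), np.int64(184)) gray rows (149, 223) pv 226 149
```

View pics/q6.png

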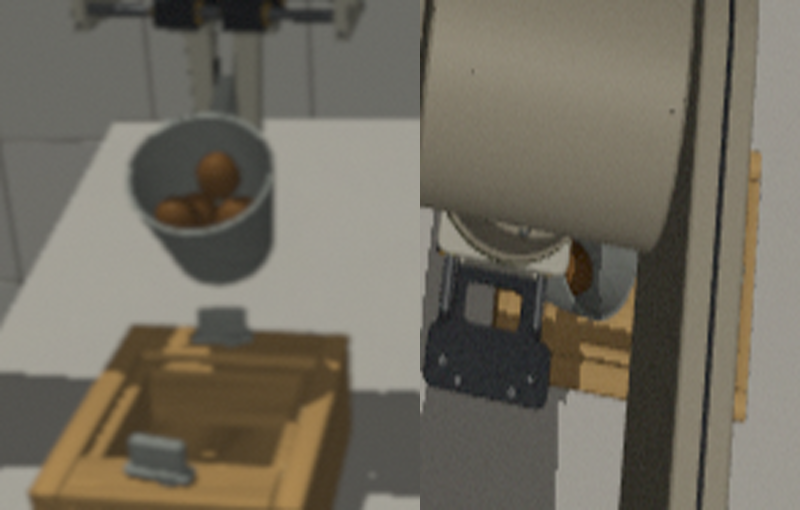

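Picture: the jug now leans about 40°, with its rim spanning (130–273, 113–238). The nuts are all still inside and the lip is over the opening. I'll keep loosening in small steps and track the lip row.

```bash
cat >> st.py <<'E'
U=np.array([-.139,-.99,0]); pr=[]
for th in range(30,111,10):
    t=np.radians(th); f=lambda x,z:p+U*(x*np.cos(t)+z*np.sin(t))+np.array([0,0,z*np.cos(t)-x*np.sin(t)])
    L=proj(c,f(.125,.044)); pr.append((th,int(L[0]),int(L[1]),int(proj(c,f(.034,.044))[1])))
print("tilt,lipcol,liprow,toprimrow",pr)
k=pr[3][1]; print("col",k,"V rows 140..235",hsv[140:236,k-1:k+2,2].mean(1).astype(int).tolist())
E
python3 inch.py '[[0,0,0,0,0],[0,0,0,0,0]]' 5.5 >/dev/null; python3 st.py q55
```

```text
t 30.3 tau [-0.052 -0.046  0.002] |t| 0.069 F [ 0.   0.  -2.1] tool [ 0.49   -0.0152  0.1995] op 0.0119 brown 478 (np.float64(229.0), np.int64(170), np.int64(194)) gray rows (149, 223) pv 226 149
tilt,lipcol,liprow,toprimrow [(30, 209, 188, 148), (40, 211, 198, 153), (50, 213, 205, 158), (60, 216, 211, 163), (70, 219, 214, 167), (80, 222, 215, 171), (90, 225, 214, 174), (100, 228, 212, 176), (110, 230, 207, 177)]
col 216 V rows 140..235 [95, 96, 97, 98, 97, 97, 95, 95, 98, 100, 105, 113, 118, 121, 123, 130, 141, 153, 159, 161, 161, 154, 134, 100, 71, 58, 54, 57, 57, 57, 59, 59, 59, 59, 60, 60, 62, 63, 64, 63, 59, 59, 60, 62, 64, 64, 67, 67, 66, 64, 61, 59, 59, 61, 66, 68, 66, 66, 66, 65, 70, 85, 103, 117, 135, 153, 161, 163, 162, 163, 162, 157, 141, 118, 105, 103, 103, 102, 97, 86, 77, 73, 75, 79, 84, 113, 144, 146, 124, 108, 110, 128, 141, 132, 108, 93]
```

```bash
python3 - <<'E'
import cv2,numpy as np
im=cv2.imread("pics/q55.png")[:,:420]; s=cv2.resize(im,(140,170),interpolation=cv2.INTER_AREA); h=cv2.cvtColor(s,cv2.COLOR_BGR2HSV)
for r in range(30,115,2):
    print(r+110,"".join("B" if h[r,c,1]>110 and h[r,c,0]<=16 else ("w" if h[r,c,1]>90 else " .:-=+*#%@"[9-min(9,h[r,c,2]//20)]) for c in range(35,105)))
E
```

```text
140 ==============++============++++++++********+++++++++===============++
142 ==============+++=============+++++++**++***+++++++++===============++
144 ===============++=============+++++++*+++***+++++++++===============++
146 ===============++============+++++++++*++****++++++++===============++
148 ===============++==============++++++++++****++++++++================+
150 ===---------------------------==+++++++++***++++++++=-::::::::::::::::
152 =-::.........................::==+++++++****++++++++=:................
154 -::..........................::-=++++++++***+++++++=-:................
156 ::............................::-==++++*+***+++++=-::.................
158 ................................::-=++*+++***+++=-:...................
160 .................................:::-=+***++++++=-:::.................
162 ...............:...........::::--====+************++==-::.............
164 ........................::--=++****###****++***********+=-::..........
166 ......................::-=+**#######***++++++++++******#**+-::........
168 ....................::-+**########***********+
[... 1424 characters left out ...]
::::.....................
208 ......................................................................
210 ......................................................................
212 ..............................::----========---:......................
214 .............................:-=++++++++++++++=-:.....................
216 .............................:-++******+*****+=-:.....................
218 .......:-=======--=-----:::::--+**************+=::....................
220 .....::-+wwwwwwwwwwwwwwwwwwwww+*****************++==========----------
222 ....::=+wwwwwwwwwwwwwwwwwwwww+********************wwwwwwwwwwwwwwwwwwww
224 ...:-=wwwwwwwwwwwwwwwwwwwwwwww++++++*************wwwwwwwwwwwwwwwwwwwww
```

```bash
python3 - <<'E'
from h import *
from scipy.optimize import least_squares
c=load("side4"); p=np.array([.49,-.0152,.1995+.0365])
obs=[(133.3,149.3,215),(147.7,189.3,217),(162,205,226)]
def pred(th,dx,dz,yaw,roll):
    U=np.array([-np.sin(.139+yaw),-np.cos(.139+yaw),0]); V=np.array([-U[1],U[0],0]); Z=np.array([0,0,1.])
    A=np.array([U,V,Z]).T  # jug x,y,z
    ax=V*np.cos(roll)+Z*np.sin(roll)  # swivel axis
    Rt=Ro.from_rotvec(ax*th).as_matrix()
    f=lambda x,y,z:proj(c,p+[dx,0,dz]+Rt@A@np.array([x,y,z]))
    l=f(.125,0,.044);t=f(.034,0,.044); return t[1],l[1],(t[0]+l[0])/2, f
def res(v): return np.concatenate([np.array(pred(t,v[3],v[4],v[5],v[6])[:3])-o for t,o in zip((v[0],v[1],v[2]),obs)]+[v[3:]*[100,100,20,10]])
for s0 in((0,.6,1.0),(0,.6,1.6)):
    r=least_squares(res,[*s0,0,0,0,0]); print(np.degrees(r.x[:3]).round(1),r.x[3:].round(4),r.cost.round(2),r.fun.round(1))
E
```

```text
[-0.1 30.8 53.6] [0.0027 0.0005 0.0123 0.155 ] 10.41 [-0.1  0.1 -0.7  0.6 -0.7  2.  -2.2  2.4 -1.4  0.3  0.1  0.2  1.5]
[-0.1 30.8 53.6] [0.0027 0.0005 0.0123 0.155 ] 10.41 [-0.1  0.1 -0.7  0.6 -0.7  2.  -2.2  2.4 -1.4  0.3  0.1  0.2  1.5]
```

The fit gives a tilt of about 54°, with the lip some 15 mm off to +x. I'll shift the hand back 15 mm and keep loosening.

```bash
cat > rim.py <<'E'
import cv2,sys
import numpy as np
im=cv2.imread(f"pics/{sys.argv[1]}.png")[:,:420]; s=cv2.resize(im,(140,170),interpolation=cv2.INTER_AREA); h=cv2.cvtColor(s,cv2.COLOR_BGR2HSV)
for r in range(40,160,2):
    print(r+110,"".join("B" if h[r,c,1]>110 and h[r,c,0]<=14 else ("w" if h[r,c,1]>90 else " .:-=+*#%@"[9-min(9,h[r,c,2]//20)]) for c in range(10,105)))
E
python3 inch.py '[[0,0,-0.005,0,0],[0,0,-0.005,0,0],[0,0,-0.005,0,0],[0,0,0,0,0]]' 5.2 >/dev/null; python3 st.py q52 | head -2; python3 inch.py '[[0,0,0,0,0],[0,0,0,0,0]]' 4.7 >/dev/null; python3 st.py q47 | head -1; python3 rim.py q47 | head -36
```

```text
t 30.9 tau [-0.069 -0.106 -0.024] |t| 0.127 F [-0.2 -0.1 -2. ] tool [ 0.4752 -0.0131  0.1996] op 0.0116 brown 460 (np.float64(222.0), np.int64(169), np.int64(231)) gray rows (149, 202) pv 218 149
tilt,lipcol,liprow,toprimrow [(30, 200, 187, 147), (40, 203, 197, 153), (50, 205, 205, 158), (60, 208, 210, 162), (70, 211, 214, 167), (80, 215, 215, 170), (90, 218, 214, 173), (100, 221, 211, 175), (110, 223, 207, 176)]
t 31.3 tau [-0.027 -0.077  0.024] |t| 0.081 F [-0.1  0.  -2.1] tool [ 0.4752 -0.0131  0.1994] op 0.0122 brown 468 (np.float64(222.0), np.int64(170), np.int64(193)) gray rows (149, 202) pv 218 149
150 ============================--------------------==++++++++*+++++++++++=---:::::::::::::::::::::
152 ==========================-::.................::-=++++++++*++=++++++++-:.......................
154 =========================-::...................::==++++++**++=+++++++=::.......................
156 =====+=+++++++++++======-::.....................::-==+++++*++=++++==-::........................
158 =======================-:.........................::-=++++++++++++=-:..............
[... 2412 characters left out ...]

208 ...............................................................................................
210 .....................................................................:.........................
212 .......................................................::----========---:......................
214 ......................................................:-=++++*+++++++++=-:.....................
216 ......................................................:-++*******+*+**+=-:.....................
218 ................................:-======--::::::-------=+**************+=:::.:.................
220 ..............................::-+wwwwwwwwwwwwwwwwwwww*******************++=========-----------
```

```bash
python3 inch.py '[[0,0,0,0,0],[0,0,0,0,0]]' 4 >/dev/null; python3 st.py q40 | head -1; python3 inch.py '[[0,0,0,0,0],[0,0,0,0,0]]' 3.5 >/dev/null; python3 st.py q35 | head -1; python3 inch.py '[[0,0,0,0,0],[0,0,0,0,0]]' 3 >/dev/null; python3 st.py q30 | head -1;python3 rim.py q30 | sed -n '5,36p'
```

```text
t 31.7 tau [-0.065 -0.068  0.008] |t| 0.094 F [-0.4  0.1 -2. ] tool [ 0.4752 -0.0131  0.1994] op 0.0116 brown 464 (np.float64(222.0), np.int64(169), np.int64(193)) gray rows (149, 202) pv 218 149
t 32.1 tau [-0.048 -0.1   -0.007] |t| 0.111 F [-0.3 -0.1 -1.7] tool [ 0.4751 -0.0131  0.1994] op 0.0119 brown 464 (np.float64(222.0), np.int64(169), np.int64(193)) gray rows (149, 202) pv 218 149
t 32.5 tau [-0.032 -0.057 -0.011] |t| 0.065 F [-0.1  0.1 -2.5] tool [ 0.4752 -0.0131  0.1994] op 0.012 brown 469 (np.float64(222.0), np.int64(170), np.int64(228)) gray rows (149, 202) pv 218 149
158 =======================-:.........................::-=++*+*++=++++=-:..........................
160 ======================-:..........................:::-=++**++==+++=--:::.......................
162 =====================-:.....................::::--==+++**************++==-::...................
164 ====================-:...................::--=+****#####****++++******##**+=-:.................
166 ==================-::...................:-=+**########***++++++++++*****###*+=-:...............
168 =========
[... 1986 characters left out ...]

208 ...............................................................................................
210 ................................................................:..............................
212 .......................................................::----========---:......................
214 ......................................................:-=++++++++++++++=-:.....................
216 ......................................................:-++************+=-:.....................
218 ................................:-======--::::::-------=+**************+=:::....:....:.........
220 ..............................::-+wwwwwwwwwwwwwwwwwwww*******************++=========-----------
```

The tilt has stuck at about 54° even at 3 N. I'll re-grip at 8 N, back off and lower a little. Then I'll hook the jug's foot edge on the outer face of the wing, so that moving forward tips it further while the lip stays over the opening.

```bash
python3 inch.py '[[0,0,0,0,0],[0,0.008,0,0,0],[0,0.01,0,0,0],[0,0,0,0.009,0],[0,0,0,0.009,0],[0,0,0,0,0]]' 8 >/dev/null; python3 st.py r0 | head -1; python3 inch.py '[[0,-0.006,0,0,0],[0,-0.006,0,0,0],[0,0,0,0,0]]' | sed -n '2p;4p'; python3 inch.py '[[0,-0.006,0,0,0],[0,-0.006,0,0,0],[0,0,0,0,0]]' | sed -n '2p;4p'; python3 st.py r1 | head -1;python3 rim.py r1 | sed -n '5,52p'
```

```text
t 33.3 tau [-0.061 -0.068 -0.003] |t| 0.091 F [-0.2 -0.3 -2.1] tool [0.4775 0.0046 0.1812] op 0.0119 brown 449 (np.float64(224.0), np.int64(175), np.int64(199)) gray rows (169, 206) pv 221 155
tool_pos: [0.476, -0.0082, 0.1817]
force: [0.7, -0.2, -2.4]
tool_pos: [0.4742, -0.0199, 0.1815]
force: [-0.3, -0.6, -2.5]
t 34.1 tau [-0.03  -0.056 -0.008] |t| 0.064 F [ 0.1 -0.1 -2.3] tool [ 0.4743 -0.0191  0.1814] op 0.012 brown 484 (np.float64(221.0), np.int64(180), np.int64(227)) gray rows (173, 211) pv 218 159
158 =======================-:.....................::==+++++++++*++++++++++-:.......................
160 ======================-:......................::-=++++++***+++++++++++-:.......................
162 =====================-:.......................::-=++++++++*++++++++++=-:.......................
164 ====================-:.........................::-=+++++++*++=++++++=-:........................
166 ==================-::...........................::-==++++**+++++++=-::.........................
168 =================-::..............................::-=+++**++=++++=-:.................
[... 3509 characters left out ...]

240 +++++++++++++++++++=wwwwwwwwwwwwwwwwwwwwwwwwwwwwwwwwwwwwwwwwwwwwwwwwwwwwwwwwwwwwwwwwwwwwwwwwwww
242 ++++++++++++++++++wwwwwwwwwwwwwwwwwwwwwwwwwwwwwwwwwwwwwwwwwwwwwwwwwwwwwwwwwwwwwwwwwwwwwwwwwwwww
244 ++++++++++++++++=wwwwwwwwwwwwwwwwwwwwwwwwwwwwwwwwwwwwwwwwwwwwwwwwwwwwwwwwwwwwwwwwwwwwwwwwwwwwww
246 +++++++++++++++=wwwwwwwwwwwwwwwwwwwwwwwwwwwwwwwwwwwwwwwwwwwwwwwwwwwwwwwwwwwwwwwwwwwwwwwwwwwwwww
248 ++++++++++++++=wwwwwwwwwwwwwwwwwwwwwwwwwwwwwwwwwwwwwwwwwwwwwwwwwwwwwwwwwwwwwwwwwwwwwwwwwwwwwwww
250 +++++++++++++wwwwwwwwwwwwwwwwwwwwwwwwwwwwwwwwwwwwwwwwwwwwwwwwwwwwwwwwwwwwwwwwwwwwwwwwwwwwwwwwww
252 +++++++++++=wwwwwwwwwwwwwwwwwwwwwwwwwwwwwwwwwwwwwwwwwwwwwwwwwwwwwwwwwwwwwwwwwwwwwwwwwwwwwwwwwww
```

No contact, so the foot passed above the wing. I'll back up, lower 14 mm and try again.

```bash
python3 inch.py '[[0,0.012,0,0,0],[0,0.018,0,0,0],[0,0.012,0,0,0],[0,0,0,0.008,0],[0,0,0,0.007,0],[0,-0.01,0,0,0],[0,0,0,0,0]]' | sed -n '2p;4p'; python3 inch.py '[[0,-0.006,0,0,0],[0,-0.006,0,0,0],[0,0,0,0,0]]' | sed -n '2p;4p'; python3 inch.py '[[0,-0.006,0,0,0],[0,-0.006,0,0,0],[0,0,0,0,0]]' | sed -n '2p;4p'; python3 st.py r2 | head -2;python3 rim.py r2 | sed -n '10,38p'
```

```text
tool_pos: [0.4781, 0.0112, 0.1658]
force: [0.5, 0.6, -2.6]
tool_pos: [0.4772, -0.0002, 0.1668]
force: [0.1, 0.9, -2.3]
tool_pos: [0.4754, -0.0118, 0.1665]
force: [-0.1, 1.3, -1.6]
t 35.6 tau [ 0.002 -0.041  0.023] |t| 0.041 F [ 0.2  0.6 -2.2] tool [ 0.4755 -0.0113  0.1664] op 0.0119 brown 490 (np.float64(222.0), np.int64(181), np.int64(210)) gray rows (179, 212) pv 220 164
tilt,lipcol,liprow,toprimrow [(30, 203, 204, 164), (40, 205, 213, 169), (50, 207, 220, 174), (60, 210, 225, 178), (70, 213, 228, 182), (80, 216, 229, 185), (90, 219, 227, 188), (100, 222, 224, 190), (110, 225, 220, 191)]
168 =================-::............................::-=+++++++****++++++++-:......................
170 ================-::..............................::==+++++******++++++=--:::...................
172 ===============-::.................................:-==+++******+++++****++=-::................
174 ==============-::...................................::-=+*******+++**********+=-:..............
176 =============-:....................................::-+************************+=-:............
178
[... 1696 characters left out ...]

212 .............................................::-=+******+++++*************++-::................
214 ................................................::-==+++======++++++++**+=-::..................
216 ...................................................:::-=++++*+++******++-:.....................
218 ................................:--=====--::-----------=++*************+=::....................
220 ..............................::-=wwwwwwwwwwwwwwwwwww+++++++++++*+*******+==========-----------
222 .............................::=+wwwwwwwwwwwwwwwwwwww++=========+++++++****wwwwwwwwwwwwwwwwwwww
224 ............................:-=wwwwwwwwwwwwwwwwwwwwwwww++++++++++++++++++wwwwwwwwwwwwwwwwwwwwww
```

View pics/r2.png

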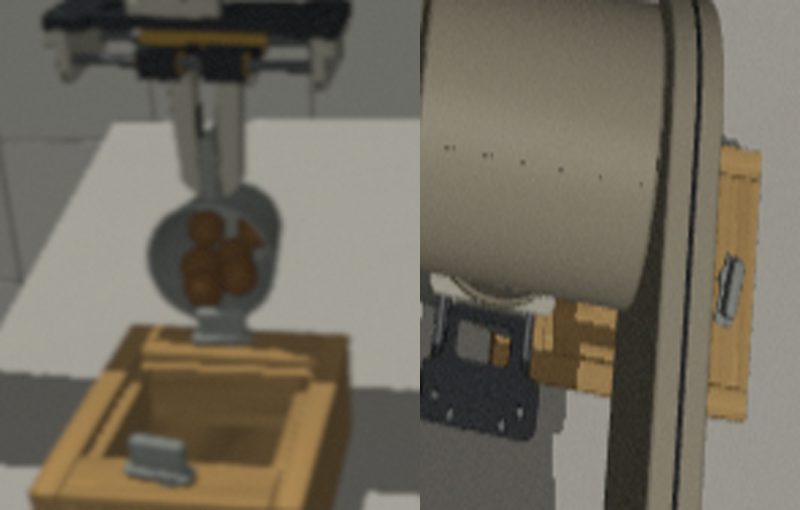

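Picture: the fingers hold the handle, whose vertical strip is at (205–215, 130–190), and the mouth faces the camera at (148–282, 180–322). The wing occludes the jug's lower rim. So the true pivot is higher on the handle than I assumed, and I'll refit with the pivot height free.

```bash
cat > fit.py <<'E'
from h import *
from scipy.optimize import least_squares
c=load("side4")
obs=[((.49,-.0152,.1995),133.3,149.3,215,51),((.49,-.0152,.1995),147.7,189.3,217,48),((.49,-.0152,.1995),162,205,224.5,47),((.4755,-.0113,.1664),171.5,216,221.7,45)]
def pts(tool,th,h,yaw,roll):
    p=np.array(tool)+[0,0,h]
    U=np.array([-np.sin(.139+yaw),-np.cos(.139+yaw),0]); V=np.array([-U[1],U[0],0]); Z=np.array([0,0,1.])
    A=np.array([U,V,Z]).T; Rt=Ro.from_rotvec((V*np.cos(roll)+Z*np.sin(roll))*th).as_matrix()
    return lambda x,y,z:p+Rt@A@np.array([x+.08,y,z-h])
def rimbox(f):
    q=np.array([proj(c,f(.0455*np.cos(a),.0455*np.sin(a),.08)) for a in np.linspace(0,2*np.pi,48)]); return np.array([q[:,1].min(),q[:,1].max(),(q[:,0].max()+q[:,0].min())/2,np.ptp(q[:,0])])
def res(v): return np.concatenate([(rimbox(pts(o[0],t,*v[4:]))-np.array(o[1:])) for t,o in zip(v[:4],obs)]+[v[5:]*[20,10]])
if __name__=="__main__":
  for s0 in((0,.6,1.0,1.2),(0,.6,1.4,1.6)):
    r=least_squares(res,[*s0,.05,0,0]); print(np.degrees(r.x[:4]).round(1),r.x[4:].round(4),r.cost.round(2)); print(r.fun[:-2].reshape(-1,4).round(1).tolist())
    f=pts(obs[3][0],r.x[3],*r.x[4:]); b=np.array([.4745,-.1285,0])
    for n,q in(("lip",(.0455,0,.08)),("foot",(.034,0,0)),("com",(0,0,.04))):
        d=f(*q)-b; print(n,"box x,y,z",round(.990*d[0]-.139*d[1],4),round(.139*d[0]+.990*d[1],4),round(d[2],4))
E
python3 fit.py
```

```text
[-0.8 35.3 78.8 82.2] [ 0.057  -0.0197  0.035 ] 14.86
[[0.3, -0.0, -0.7, 1.0], [-0.2, 0.1, 1.0, 1.3], [-2.8, -1.0, 1.1, -1.6], [3.1, 0.8, -1.3, -0.9]]
lip box x,y,z -0.0095 0.0766 0.1023
foot box x,y,z -0.0139 0.1573 0.1028
com box x,y,z -0.0132 0.1223 0.1419
[-0.8 35.3 78.8 82.2] [ 0.057  -0.0197  0.035 ] 14.86
[[0.3, -0.0, -0.7, 1.0], [-0.2, 0.1, 1.0, 1.3], [-2.8, -1.0, 1.1, -1.6], [3.1, 0.8, -1.3, -0.9]]
lip box x,y,z -0.0095 0.0766 0.1023
foot box x,y,z -0.0139 0.1573 0.1028
com box x,y,z -0.0132 0.1223 0.1419
```

The fit is good: the pivot is 57 mm above the tool origin and the jug is at about 80°, hanging near its balance, with no nut out yet. The lip is at the wing (box y 77 mm). I'll back off at once, raise, and go forward until the lip is over the opening.

```bash
python3 inch.py '[[0,0.006,0,0,0],[0,0.004,0,-0.006,0],[0,0,0,-0.01,0],[0,0,0,-0.008,0],[0,-0.004,0,0,0],[0,-0.01,0,0,0],[0,-0.012,0,0,0],[0,-0.012,0,0,0],[0,-0.012,0,0,0],[0,-0.012,0,0,0],[0,-0.012,0,0,0],[0,-0.008,0,0,0],[0,-0.003,0,0,0],[0,0,0,0,0]]' | sed -n '1,6p'; python3 st.py s0 | head -1;python3 rim.py s0 | sed -n '5,50p'
```

```text
t: 37.05
tool_pos: [0.465, -0.0858, 0.1904]
orientation: [-2.371, -2.061, -0.0]
force: [0.4, 0.1, -2.5]
opening: 0.0117
gripper_force: 8.0
t 37.2 tau [-0.094 -0.097 -0.017] |t| 0.135 F [-0.  -0.1 -1.8] tool [ 0.4651 -0.0851  0.1904] op 0.0123 brown 288 (np.float64(213.0), np.int64(186), np.int64(228)) gray rows (167, 221) pv 209 167
158 =======================-:.........::==+=+++*********++++=++++=:................................
160 ======================-:...........:-=++++++**++****++=++++++=:................................
162 ====================--:............:-==+++++++++****++=++++++=:................................
164 ===================--:.............::-=+==++***++***+++++++++=:................................
166 ==================-::...............:-=+++++++++*++++++++++++=-:...............................
168 =================-::................:-==+++++++++***+++++++++=-:...............................
170 ================-:...................:==++++++++***++++==++++=:................................
172 ===============-:....................:-=+++++++*+***+++++++++
[... 3134 characters left out ...]

236 .....................:-=wwwwwwwwwwwwwwwwwwwwwwwwwwwwwwwwwwwwwwwwwwwwwwwwwwwwwwwwwwwwwwwwwwwwwww
238 ...................::=+wwwwwwwwwwwwwwwwwwwwwwwwwwwwwwwwwwwwwwwwwwwwwwwwwwwwwwwwwwwwwwwwwwwwwwww
240 ====-::::::.......:-=wwwwwwwwwwwwwwwwwwwwwwwwwwwwwwwwwwwwwwwwwwwwwwwwwwwwwwwwwwwwwwwwwwwwwwwwww
242 +++++++++++===-:::-=wwwwwwwwwwwwwwwwwwwwwwwwwwwwwwwwwwwwwwwwwwwwwwwwwwwwwwwwwwwwwwwwwwwwwwwwwww
244 *+++++++++++++++++wwwwwwwwwwwwwwwwwwwwwwwwwwwwwwwwwwwwwwwwwwwwwwwwwwwwwwwwwwwwwwwwwwwwwwwwwwwww
246 **+++++++++++++=wwwwwwwwwwwwwwwwwwwwwwwwwwwwwwwwwwwwwwwwwwwwwwwwwwwwwwwwwwwwwwwwwwwwwwwwwwwwwww
248 **++++++++++++=wwwwwwwwwwwwwwwwwwwwwwwwwwwwwwwwwwwwwwwwwwwwwwwwwwwwwwwwwwwwwwwwwwwwwwwwwwwwwwww
```

The lip is now over the opening. I'll lower so that the wall rests on the wing behind the pivot, which tips the jug past level.

```bash
python3 inch.py '[[0,0,0,0.005,0],[0,0,0,0.005,0],[0,0,0,0.003,0],[0,0,0,0,0]]' | sed -n '2p;4p'; for k in 1; do python3 inch.py '[[0,0,0,0.003,0],[0,0,0,0,0]]' | sed -n '2p;4p'; python3 inch.py '[[0,0,0,0.003,0],[0,0,0,0,0]]' | sed -n '2p;4p'; python3 inch.py '[[0,0,0,0.003,0],[0,0,0,0,0]]' | sed -n '2p;4p'; done; python3 st.py s1 | head -1;python3 rim.py s1 | sed -n '10,52p'
```

```text
tool_pos: [0.4654, -0.0857, 0.1778]
force: [-0.6, -0.5, 1.9]
tool_pos: [0.466, -0.0862, 0.1758]
force: [0.1, -3.0, 8.0]
tool_pos: [0.4664, -0.0867, 0.1736]
force: [-1.3, -4.7, 10.8]
tool_pos: [0.4672, -0.0879, 0.1724]
force: [-3.8, -7.6, 19.8]
t 38.4 tau [-1.332  0.861  0.077] |t| 1.586 F [-4.3 -7.3 20.1] tool [ 0.4672 -0.0878  0.1723] op 0.0119 brown 277 (np.float64(214.0), np.int64(193), np.int64(222)) gray rows (176, 224) pv 211 176
168 =================-:.................:-==++++++*++****++=+++++++-:..............................
170 ================-:...................:-=++=++++*******+++=+++++-:..............................
172 ===============-:....................:-=+++++++++****++++=+++++-:..............................
174 ==============-:.....................:-===+++++++***++++++=++++-:..............................
176 =============-:.......................:-=++++++++**++++++++++++-:..............................
178 ============-:........................:-==++++++***++++++++++++-:..............................
180 ==========--:..........................:==+++++++****+++
[... 2939 characters left out ...]

240 ====-::::::.......:-=wwwwwwwwwwwwwwwwwwwwwwwwwwwwwwwwwwwwwwwwwwwwwwwwwwwwwwwwwwwwwwwwwwwwwwwwww
242 ++++++++++====-:::-=wwwwwwwwwwwwwwwwwwwwwwwwwwwwwwwwwwwwwwwwwwwwwwwwwwwwwwwwwwwwwwwwwwwwwwwwwww
244 ++++++++++++++++++wwwwwwwwwwwwwwwwwwwwwwwwwwwwwwwwwwwwwwwwwwwwwwwwwwwwwwwwwwwwwwwwwwwwwwwwwwwww
246 +++++++++++++++=wwwwwwwwwwwwwwwwwwwwwwwwwwwwwwwwwwwwwwwwwwwwwwwwwwwwwwwwwwwwwwwwwwwwwwwwwwwwwww
248 ++++++++++++++=wwwwwwwwwwwwwwwwwwwwwwwwwwwwwwwwwwwwwwwwwwwwwwwwwwwwwwwwwwwwwwwwwwwwwwwwwwwwwwww
250 ++++++++++++=wwwwwwwwwwwwwwwwwwwwwwwwwwwwwwwwwwwwwwwwwwwwwwwwwwwwwwwwwwwwwwwwwwwwwwwwwwwwwwwwww
252 +++++++++++=wwwwwwwwwwwwwwwwwwwwwwwwwwwwwwwwwwwwwwwwwwwwwwwwwwwwwwwwwwwwwwwwwwwwwwwwwwwwwwwwwww
```

The tilt is stopped mechanically: the fingertips reach 40 mm past the pivot and touch the jug wall, so it can't go beyond about 80° with this deep grip. I'll stand the jug back up by levering it upright on the wing, then regrip higher on the handle so the fingertips clear the wall.

```bash
python3 inch.py '[[0,0,0,-0.01,0],[0,0,0,-0.014,0],[0,0.012,0,0,0],[0,0.015,0,0,0],[0,0.015,0,0,0],[0,0.015,0,0,0],[0,0.012,0,0,0],[0,0.004,0,0.004,0],[0,0,0,0.01,0],[0,0,0,0.008,0],[0,0,0,0,0]]' | sed -n '1,4p'; python3 inch.py '[[0,0.009,0,0.004,0],[0,0.009,0,0.004,0],[0,0.009,0,0.004,0],[0,0.008,0,0.005,0],[0,0,0,0,0]]' | sed -n '1,4p'; python3 st.py u1 | head -1; python3 rim.py u1 | sed -n '5,40p'
```

```text
t: 39.55
tool_pos: [0.4738, -0.0134, 0.1682]
orientation: [-2.369, -2.059, 0.004]
force: [-0.4, 0.3, -1.1]
t: 40.05
tool_pos: [0.4796, 0.0228, 0.1525]
orientation: [-2.368, -2.063, 0.001]
force: [-0.1, -0.1, -1.7]
t 40.2 tau [-0.075 -0.065  0.004] |t| 0.099 F [ 0.4 -0.2 -1.6] tool [0.48   0.0216 0.1535] op 0.0121 brown 0  gray rows (178, 209) pv 224 164
158 =======================-:...........................:-=+++++++******+++++++=::.................
160 ======================-:.............:..............::-=+++++******++++++++=::.................
162 =====================-:.......................:.....::-=++++++***++++++++++=-:.................
164 ====================-:.........................:.....:-=++++++****+++++++++=::.................
166 ==================-::................................::==+++++*****++++++++-:..................
168 =================-::.................................::-=+++++******+++++++=-:::...............
170 ================-::...................................:-==++++******++++++***++=-::............
172 ===============-::......................
[... 2155 characters left out ...]

216 ......................................................:-=+***********++=-:.....................
218 ................................:-=======-:::::::::::::-++*************+-::....................
220 ..............................::-+wwwwwwwwwwwwwwwwwwwww=+***************++-:::.::::.:::::::::::
222 .............................:-=+wwwwwwwwwwwwwwwwwwwww=+*****************+wwwwwwwwwwwwwwwwwwwww
224 ............................:-=wwwwwwwwwwwwwwwwwwwwwww+*******************wwwwwwwwwwwwwwwwwwwww
226 ...........................:-=wwwwwwwwwwwwwwwwwwwwwwwwwwwwwwwwwwwwwwwwwwwwwwwwwwwwwwwwwwwwwwwww
228 ..........................:-wwwwwwwwwwwwwwwwwwwwwwwwwwwwwwwwwwwwwwwwwwwwwwwwwwwwwwwwwwwwwwwwwww
```

The mouth now shows no brown, so the nuts have left the jug. I'll check where they went before doing anything else.

```bash
cat > nuts.py <<'E'
from h import *
from plant import robot
for n,ref in(("side","side4"),("top","top4")):
    c=robot.read_camera(n); np.savez(f"pics/{n}_n.npz",**c); h=cv2.cvtColor(c["image"],cv2.COLOR_RGB2HSV); r=load(ref)["image"]
    m=cv2.inRange(h,(3,100,25),(16,255,130))&((cv2.absdiff(c["image"],r).max(2)>18).astype(np.uint8)*255)
    m=cv2.morphologyEx(m,cv2.MORPH_OPEN,np.ones((2,2)))
    k,l,s,ce=cv2.connectedComponentsWithStats(m)
    print(n,[(ce[i].round().astype(int).tolist(),int(s[i,4]),s[i,:4].tolist()) for i in range(1,k) if s[i,4]>15])
    b=np.array([.4745,-.1285]);Rb=np.array([[.990,.139],[-.139,.990]])
    print(" opening px",[proj(c,[*(b+Rb@np.array(q)),.076]).round().astype(int).tolist() for q in((-.053,-.053),(.053,-.053),(.053,.053),(-.053,.053))])
E
python3 nuts.py
```

```text
side [([152, 250], 85, [147, 245, 11, 11])]
 opening px [[182, 262], [239, 266], [250, 235], [200, 232]]
top [([356, 285], 256, [345, 271, 24, 29]), ([302, 347], 70, [297, 342, 12, 12])]
 opening px [[367, 300], [372, 251], [325, 244], [318, 292]]
```

One nut is on the worktop: (302,347) in the top view and (152,250) in the side view. The others show as a brown patch inside the opening. I'll stand the jug up first by levering the lip on the box's outer frame edge, then fetch the nut.

```bash
python3 -c "
from h import *
c=load('top_n');print(ray(c,(302,347),.014).round(4)); c=load('side_n'); print(ray(c,(152,250),.014).round(4))"; python3 inch.py '[[0,-0.008,0,0,0],[0,-0.007,0,0,0],[0,0,0,0.006,0],[0,0,0,0.004,0],[0,0,0,0,0]]' 5 | sed -n '1,4p'; python3 inch.py '[[0,0.008,0,0.003,0],[0,0.008,0,0.004,0],[0,0.008,0,0.004,0],[0,0.008,0,0.004,0],[0,0.007,0,0.004,0]]' | sed -n '2p;4p';python3 inch.py '[[0,0.008,0,0.006,0],[0,0.008,0,0.007,0],[0,0.008,0,0.009,0],[0,0.006,0,0.009,0],[0,0.006,0,0.01,0],[0,0,0,0,0]]' | sed -n '2p;4p'; python3 st.py u2 | head -1; python3 rim.py u2 | sed -n '12,60p'
```

```text
[ 0.3103 -0.0375  0.014 ]
[ 0.3143 -0.0384  0.014 ]
t: 40.85
tool_pos: [0.4772, 0.0067, 0.1423]
orientation: [-2.37, -2.06, 0.002]
force: [-0.3, 0.8, -1.3]
tool_pos: [0.4834, 0.0464, 0.124]
force: [-0.4, -0.2, -1.5]
tool_pos: [0.4869, 0.0816, 0.0813]
force: [-0.7, -0.3, -1.7]
t 42.1 tau [-0.076 -0.079 -0.015] |t| 0.109 F [-0.3  0.3 -1.6] tool [0.4884 0.0808 0.0835] op 0.0119 brown 0  gray rows (196, 223) pv 232 182
172 ===============-::..................:.......................::-=++++*##****+++++++=-:..........
174 ==============-::.....................................::....::-=++++*##****+++++++=-:..::......
176 =============-::..............................:.....:...:....::==++++******+++++++=::.::.......
178 ============-::......................................:.......::-=+++++******++++++=::..........
180 ===========-:................................................::-=+++++******++++++=:::.........
182 ==========-:.................................................::-=+++++*****+++++++=:::..:......
184 ========-::...................................................::==++++*****++
[... 3518 characters left out ...]

256 ==--::::::wwwwwwwwwwwwwwwwwwwwww*+=----==========++wwwwwwwwwwwwwwwwwwwwwwwwwwwwwwwwwwwwwwwwwwww
258 ........:wwwwwwwwwwwwwwwwwwwwwww*+++++=========--=++wwwwwwwwwwwwwwwwwwwwwwwwwwwwwwwwwwwwwwwwwww
260 ......::wwwwwwwwwwwwwwwwwwwwwwww****++++*+++++++++*+wwwwwwwwwwwwwwwwwwwwwwwwwwwwwwwwwwwwwwwwwww
262 .....::wwwwwwwwwwwwwwwwwwwwwwwwww+*****+***+*******+wwwwwwwwwwwwwwwwwwwwwwwwwwwwwwwwwwwwwwwwwww
264 ....::wwwwwwwwwwwwwwwwwwwwwwwwww-=++++*************+wwwwwwwwwwwwwwwwwwwwwwwwwwwwwwwwwwwwwwwwwww
266 ..::wwwwwwwwwwwwwwwwwwwwwwwwwww-=======++++++++******+=wwwwwwwwwwwwwwwwwwwwwwwwwwwwwwwwwwwwwwww
268 .::wwwwwwwwwwwwwwwwwwwwwwwwwwwwww++++++==++=====+++++*+wwwwwwwwwwwwwwwwwwwwwwwwwwwwwwwwwwwwwwww
```

The lip missed the frame edge, so the jug is still near level and empty. A better lever is to hook the foot against the inner face of the left wing, with the jug over the box, and pull the hand back along an arc.

```bash
python3 inch.py '[[0,0,0,-0.028,0],[0,0,0,-0.03,0],[0,0,0,-0.03,0],[0,0,0,-0.024,0],[0,-0.02,0,0,0],[0,-0.026,0,0,0],[0,-0.026,0,0,0],[0,-0.026,0,0,0],[0,-0.026,0,0,0],[0,-0.026,0,0,0],[0,-0.024,0,0,0],[0,-0.012,0,0.006,0],[0,0,0,0.014,0],[0,0,0,0.012,0],[0,0,0,0.004,0],[0,0,0,0,0]]' 7 | sed -n '1,4p'; python3 inch.py '[[0,0.008,0,-0.002,0],[0,0.008,0,-0.002,0],[0,0.008,0,-0.002,0],[0,0.008,0,0,0]]' | sed -n '2p;4p'
```

```text
t: 43.75
tool_pos: [0.4645, -0.1066, 0.1628]
orientation: [2.364, 2.055, -0.002]
force: [-6.2, -15.9, 22.3]
tool_pos: [0.4715, -0.0757, 0.1727]
force: [-6.6, -17.7, 46.0]
```

```bash
python3 inch.py '[[0,0,0,-0.015,0],[0,0,0,-0.01,0],[0,0,0,0,0]]' | sed -n '2p;4p'; python3 st.py w1; python3 rim.py w1 | sed -n '5,55p'
```

```text
tool_pos: [0.4674, -0.0707, 0.1908]
force: [0.5, -0.3, -1.4]
t 44.6 tau [-0.071 -0.078  0.008] |t| 0.105 F [ 0.  -0.1 -1.4] tool [ 0.4662 -0.0709  0.1888] op 0.0124 brown 2 (np.float64(222.0), np.int64(226), np.int64(232)) gray rows (165, 221) pv 211 165
tilt,lipcol,liprow,toprimrow [(30, 190, 208, 164), (40, 193, 218, 170), (50, 196, 226, 175), (60, 199, 231, 180), (70, 203, 234, 185), (80, 206, 235, 188), (90, 210, 233, 191), (100, 213, 230, 193), (110, 216, 225, 194)]
col 199 V rows 140..235 [98, 98, 98, 98, 98, 97, 98, 99, 97, 99, 98, 100, 101, 101, 103, 104, 106, 108, 109, 112, 116, 119, 121, 124, 126, 129, 136, 139, 142, 143, 145, 150, 157, 161, 163, 164, 159, 142, 113, 86, 68, 59, 58, 58, 58, 60, 61, 61, 62, 63, 63, 64, 65, 65, 67, 66, 67, 66, 67, 68, 68, 69, 68, 69, 68, 68, 68, 70, 69, 69, 69, 69, 68, 69, 70, 69, 69, 68, 69, 73, 80, 84, 94, 111, 122, 131, 132, 122, 107, 97, 104, 127, 138, 132, 119, 107]
158 =======================-:............:-=+++++++++*****++=++++++-:..............................
160 ======================-:.............:-==+++++++**+++++++++++++-:......
[... 4224 characters left out ...]

246 +++++++++++++++=wwwwwwwwwwwwwwwwwwwwwwwwwwwwwwwwwwwwwwwwwwwwwwwwwwwwwwwwwwwwwwwwwwwwwwwwwwwwwww
248 ++++++++++++++=wwwwwwwwwwwwwwwwwwwwwwwwwwwwwwwwwwwwwwwwwwwwwwwwwwwwwwwwwwwwwwwwwwwwwwwwwwwwwwww
250 +++++++++++++wwwwwwwwwwwwwwwwwwwwwwwwwwwwwwwwwwwwwwwwwwwwwwwwwwwwwwwwwwwwwwwwwwwwwwwwwwwwwwwwww
252 +++++++++++=wwwwwwwwwwwwwwwwwwwwwwwwwwwwwwwwwwwwwwwwwwwwwwwwwwwwwwwwwwwwwwwwwwwwwwwwwwwwwwwwwww
254 ++++++++++=wwwwwwwwwwwwwwwwwwwwww*++++++++wwwwwwwwwwwwwwwwwwwwwwwwwwwwwwwwwwwwwwwwwwwwwwwwwwwww
256 +++++++++=wwwwwwwwwwwwwwwwwwwwww++=------========++wwwwwwwwwwwwwwwwwwwwwwwwwwwwwwwwwwwwwwwwwwww
258 ++++++++wwwwwwwwwwwwwwwwwwwwwwww*++++========----=++wwwwwwwwwwwwwwwwwwwwwwwwwwwwwwwwwwwwwwwwwww
```

```bash
python3 - <<'E'
from fit import *
b=np.array([.4745,-.1285,0])
for name,tool,ob in(("s0",(.4651,-.0851,.1904),(174,222.5,210,51.5)),("w1",(.4662,-.0709,.1888),(174,222,208,51)),("u1",(.48,.0216,.1535),(168.5,213.5,224.5,43.5)),("u2",(.4884,.0808,.0835),(188,None,232,38.5))):
    def r(v):
        q=rimbox(pts(tool,*v))-np.array([o if o else np.nan for o in ob]); q=np.nan_to_num(q); return np.r_[q*[1,1,1,.5],(v[1]-.05)*60,v[2]*10,v[3]*8]
    for s in(1.0,1.5):
        o=least_squares(r,[s,.05,0,0]); f=pts(tool,*o.x)
        print(name,np.degrees(o.x[0]).round(1),o.x[1:].round(3),o.cost.round(2),o.fun[:4].round(1),[(n,round(.139*(f(*q)-b)[0]+.99*(f(*q)-b)[1],3),f(*q)[2].round(3)) for n,q in(("lip",(.0455,0,.08)),("foot",(.034,0,0)))])
E
```

```text
s0 75.0 [ 0.063 -0.044  0.065] 0.95 [-0.1  0.2  0.  -0.9] [('lip', np.float64(-0.007), np.float64(0.137)), ('foot', np.float64(0.073), np.float64(0.127))]
s0 75.0 [ 0.063 -0.044  0.065] 0.95 [-0.1  0.2  0.  -0.9] [('lip', np.float64(-0.007), np.float64(0.137)), ('foot', np.float64(0.073), np.float64(0.127))]
w1 72.2 [ 0.059 -0.045  0.007] 0.98 [-0.3  0.4  0.1 -1.1] [('lip', np.float64(-0.003), np.float64(0.135)), ('foot', np.float64(0.077), np.float64(0.121))]
w1 72.2 [ 0.059 -0.045  0.007] 0.98 [-0.3  0.4  0.1 -1.1] [('lip', np.float64(-0.003), np.float64(0.135)), ('foot', np.float64(0.077), np.float64(0.121))]
u1 62.6 [ 0.061 -0.035  0.096] 0.87 [ 0.6 -0.4 -0.2  0.2] [('lip', np.float64(0.075), np.float64(0.112)), ('foot', np.float64(0.151), np.float64(0.085))]
u1 62.6 [ 0.061 -0.035  0.096] 0.87 [ 0.6 -0.5 -0.2  0.2] [('lip', np.float64(0.075), np.float64(0.112)), ('foot', np.float64(0.151), np.float64(0.085))]
u2 75.4 [ 0.064 -0.007  0.028] 0.36 [ 0.1  0.  -0.1 -0. ] [('lip', np.float64(0.162), np.float64(0.03)), ('foot', np.float64(0.242), np.float64(0.021))]
u2 75.4 [ 0.064 -0.007  0.028] 0.36 [ 0.1  0.  -0.1 -0. ] [('lip', np.float64(0.162), np.float64(0.03)), ('foot', np.float64(0.242), np.float64(0.021))]
```

```bash
python3 inch.py '[[0,-0.015,0,0,0],[0,-0.02,0,0,0],[0,-0.02,0,0,0],[0,-0.011,0,0.006,0],[0,0,0,0.01,0],[0,0,0,0.008,0],[0,0,0,0,0]]' | sed -n '1,4p'; python3 inch.py '[[0,0.01,0,0,0],[0,0.01,0,0,0],[0,0,0,0,0]]' | sed -n '2p;4p'; python3 inch.py '[[0,0.008,0,0,0],[0,0.008,0,0,0],[0,0,0,0,0]]' | sed -n '2p;4p'; python3 inch.py '[[0,0.008,0,-0.001,0],[0,0.008,0,-0.001,0],[0,0,0,0,0]]' | sed -n '2p;4p'
```

```text
t: 45.35
tool_pos: [0.4566, -0.1356, 0.1639]
orientation: [-2.367, -2.06, 0.002]
force: [0.0, -0.2, -1.8]
tool_pos: [0.4612, -0.1153, 0.1669]
force: [-0.4, 0.3, -0.9]
tool_pos: [0.4631, -0.1002, 0.1666]
force: [0.8, -0.1, -1.0]
tool_pos: [0.4653, -0.0846, 0.1687]
force: [-0.2, -0.8, -0.6]
```

```bash
python3 inch.py '[[0,0.008,0,-0.001,0],[0,0.008,0,-0.001,0],[0,0,0,0,0]]' | sed -n '2p;4p'; python3 inch.py '[[0,0.008,0,-0.001,0],[0,0.008,0,0,0],[0,0,0,0,0]]' | sed -n '2p;4p';  python3 inch.py '[[0,0.008,0,0,0],[0,0.008,0,0,0],[0,0,0,0,0]]' | sed -n '2p;4p'; python3 st.py w2 | head -1; python3 rim.py w2 | sed -n '5,45p'
```

```text
tool_pos: [0.4675, -0.0686, 0.1706]
force: [-0.3, -1.2, -2.0]
tool_pos: [0.4697, -0.0527, 0.1715]
force: [0.4, -0.4, -1.5]
tool_pos: [0.4717, -0.0368, 0.1713]
force: [-0.1, 0.3, -1.3]
t 47.3 tau [-0.012 -0.083  0.011] |t| 0.084 F [ 0.1 -0.2 -1.5] tool [ 0.4717 -0.0377  0.1713] op 0.012 brown 0  gray rows (175, 221) pv 216 167
158 =======================-:.................::-=+++++++++****+++++++++-:.........................
160 ======================-:...................:-=+++++++++*****++++++++-:.........................
162 =====================-:....................::==++++++++*****++++++++-:.........................
164 ====================-:.....................::-=+++++++++++++++++++++-:.........................
166 ==================-::.......................:-==++++++++==++++++++++-:.........................
168 =================-::.........................:-=++++++++==++++++++++-:.........................
170 ================-::..........................:-=++++++++==+*++++++++-:.........................
172 ===============-::...........................:-==+++++++=++*++++++=-
[... 2627 characters left out ...]

226 ...........................:-=wwwwwwwwwwwwwwwwwwwwwwwwwwwwwwwwwwwwwwwwwwwwwwwwwwwwwwwwwwwwwwwww
228 ..........................:-+wwwwwwwwwwwwwwwwwwwwwwwwwwwwwwwwwwwwwwwwwwwwwwwwwwwwwwwwwwwwwwwwww
230 ........................::=+wwwwwwwwwwwwwwwwwwwwwwwwwwwwwwwwwwwwwwwwwwwwwwwwwwwwwwwwwwwwwwwwwww
232 .......................:-=wwwwwwwwwwwwwwwwwwwwwwwwwwwwwwwwwwwwwwwwwwwwwwwwwwwwwwwwwwwwwwwwwwwww
234 ......................:-=wwwwwwwwwwwwwwwwwwwwwwwwwwwwwwwwwwwwwwwwwwwwwwwwwwwwwwwwwwwwwwwwwwwwww
236 =-::::::::::::.......:-=wwwwwwwwwwwwwwwwwwwwwwwwwwwwwwwwwwwwwwwwwwwwwwwwwwwwwwwwwwwwwwwwwwwwwww
238 +++++++++++++====--:::wwwwwwwwwwwwwwwwwwwwwwwwwwwwwwwwwwwwwwwwwwwwwwwwwwwwwwwwwwwwwwwwwwwwwwwww
```

It's working: the inner bottom now shows lower in the mouth, so the jug has come back to about 60°. I'll keep pulling.

```bash
python3 inch.py '[[0,0.01,0,0.001,0],[0,0.01,0,0.001,0],[0,0.01,0,0.002,0],[0,0.01,0,0.003,0],[0,0.01,0,0.004,0],[0,0.008,0,0.004,0],[0,0,0,0,0]]' | sed -n '1,4p'; python3 st.py w3 | head -1; python3 rim.py w3 | sed -n '5,42p'
```

```text
t: 48.05
tool_pos: [0.4795, 0.0209, 0.1556]
orientation: [-2.368, -2.063, 0.0]
force: [-0.3, 0.3, -1.7]
t 48.2 tau [ 0.043 -0.092  0.003] |t| 0.101 F [ 0.3 -0.3 -1.1] tool [0.4796 0.0197 0.1563] op 0.0125 brown 0  gray rows (163, 212) pv 224 163
158 =======================-:..........................::-==+++++******+++++++=-:..................
160 ======================-:......................::::::---=======++++++++++++=-:..................
162 =====================-:..................::::--==++++*********++++======+++-:..................
164 ====================-:.................::--=++*********************++====+=-:..................
166 ==================-::...............::--=+*****************************++++-:..................
168 =================-::..............::=+************************************+-:..................
170 ================-::.............::-+***************************************=-:.................
172 ===============-::.............::=+****************************************+=::................
174 ==============-::.............::=+****************
[... 2245 characters left out ...]

220 ..............................::-+wwwwwwwwwwwwwwwwwwww******************+++=========-----:::---
222 .............................::=+wwwwwwwwwwwwwwwwwwwww*********************wwwwwwwwwwwwwwwwwwww
224 ............................:-=wwwwwwwwwwwwwwwwwwwwwwwwwwwww**************wwwwwwwwwwwwwwwwwwwww
226 ...........................:-=wwwwwwwwwwwwwwwwwwwwwwwwwwwwwwwwwwwwwwwwwwwwwwwwwwwwwwwwwwwwwwwww
228 ..........................::wwwwwwwwwwwwwwwwwwwwwwwwwwwwwwwwwwwwwwwwwwwwwwwwwwwwwwwwwwwwwwwwwww
230 .........................::wwwwwwwwwwwwwwwwwwwwwwwwwwwwwwwwwwwwwwwwwwwwwwwwwwwwwwwwwwwwwwwwwwww
232 ==========-::::::::::::::wwwwwwwwwwwwwwwwwwwwwwwwwwwwwwwwwwwwwwwwwwwwwwwwwwwwwwwwwwwwwwwwwwwwww
```

The jug is down to about 30° of tilt. I'll lift clear of the wing, back away, and press it flat on the worktop.

```bash
python3 inch.py '[[0,0,0,-0.015,0],[0,0.01,0,-0.01,0],[0,0.03,0,0,0],[0,0.03,0,0,0],[0,0.03,0,0,0],[0,0.02,0,0.025,0],[0,0,0,0.035,0],[0,0,0,0.035,0],[0,0,0,0.02,0],[0,0,0,0,0]]' 8 | sed -n '1,4p'; python3 inch.py '[[0,0.005,0,0.01,0],[0,0.005,0,0.01,0],[0,0.004,0,0.01,0],[0,0.004,0,0.01,0],[0,0.003,0,0.008,0],[0,0,0,0,0]]' 5| sed -n '1,4p'
```

```text
t: 49.25
tool_pos: [0.4942, 0.1386, 0.0641]
orientation: [-2.368, -2.06, 0.007]
force: [-0.8, -0.1, -1.0]
t: 49.85
tool_pos: [0.4984, 0.1594, 0.0171]
orientation: [-2.369, -2.062, 0.003]
force: [-0.3, 0.8, -0.3]
```

```bash
python3 inch.py '[[0,0.001,0,0.006,0],[0,0.001,0,0.005,0],[0,0,0,0.004,0],[0,0,0,0,0]]' | sed -n '1,4p'; python3 inch.py '[[0,0,0,0.003,0],[0,0,0,0,0]]' | sed -n '2p;4p'; python3 st.py x1 | head -1; python3 - <<'E'
import cv2
from h import *
from plant import robot
c=robot.read_camera("side"); h=cv2.cvtColor(c["image"],cv2.COLOR_RGB2HSV)
for r in range(150,222,2): print(r,"".join("w" if h[r,q,1]>90 else " .:-=+*#%@"[9-min(9,h[r,q,2]//20)] for q in range(200,280)))
E
```

```text
t: 50.25
tool_pos: [0.499, 0.1608, 0.0026]
orientation: [-2.37, -2.062, 0.002]
force: [-0.5, 0.4, -1.5]
tool_pos: [0.4993, 0.161, 0.0001]
force: [0.7, 1.6, -0.8]
t 50.6 tau [ 0.052 -0.108  0.04 ] |t| 0.12 F [ 0.6  0.3 -1.5] tool [4.992e-01 1.609e-01 2.000e-04] op 0.012 brown 0  gray rows (199, 224) pv 241 199
150 ==-------------------=+++++++++++++++++++++++++=-:::::::::::::::::::::::::::::::
152 ....................:-=++++++*####*++++++++++++=-:......................:..:....
154 ......:::::--:-::::.:-=+++*++********++++++++++=-:....................:....:.:.:
156 :...:-=*########*=----=+++++*#%%##*++++++++++++=-::::::::...::.....:::::::::::::
158 ..::-+##%%%%%%%%%%###*+++++++**##**++++++++++*+++++++======--------=+*##*#***+-:
160 ::-+#%%%%%%%%%%%%####*====+++++++++++++++++++*#%%%%%%%%%%%%%%%%%#%%%%%%%%%%%%*=:
162 -=*#%%%%%%%%%%%%#*++***++++++++++++++++++++++*#%%%wwww#*********#%%%%%%%%%%%%*=:
164 =#%%%%%%%%%%%%%%%%%%%%#########*************##%%%%%www#******++*#%%%%%%%%%%%#+-:
166 +#%%%%%%%%%%%%%#######%%%%%%%%%%%%%%%%%%%%%%%%%%%%%%%%%%%%%%%%%%%%%%%%%%%%%%*=::
168 -+*++**#####**=-----
[... 1570 characters left out ...]
:::::::--===========
206 .................:-+*******************+************+-:--=======++++++++++++++++
208 .................:-=*********************************+++++++++++++++++++++++++++
210 ................:::-+*********************************++++++++++++++++++++++++++
212 ...:.:::::::::--------=======+++*********************+++++++++++++++++++++++++++
214 --====++++++++++++++==========++*********************+++++++++++++++++++++++++++
216 +++++++++++++++++***********++***********************+++++++++++++++++++++++++++
218 wwwwwwwwww=====++************************************+++++++++++++++++++++++++++
220 wwwwwwwwwwwwww--=+++***+++*******+=wwwwwwwwwwwwwwwww=w===========+++++++++++++++
```

```bash
python3 inch.py '[[0,0,0,0.004,0],[0,0,0,0,0]]' | sed -n '2p;4p'; python3 inch.py '[[0,0,0,0.004,0],[0,0,0,0,0]]' | sed -n '2p;4p'; python3 inch.py '[[0,0,0,0.003,0],[0,0,0,0,0]]' | sed -n '2p;4p'; python3 st.py x2 | head -1; python3 - <<'E'
import cv2
from h import *
from plant import robot
c=robot.read_camera("side"); h=cv2.cvtColor(c["image"],cv2.COLOR_RGB2HSV)
for r in range(176,222,2): print(r," ".join("%3d"%v for v in h[r,208:262:2,2]))
a=robot.read_camera("top"); h=cv2.cvtColor(a["image"],cv2.COLOR_RGB2HSV); print(proj(a,[.49,.08,.08]))
for r in range(235,300,3): print(r,"".join("w" if h[r,q,1]>90 else " .:-=+*#%@"[9-min(9,h[r,q,2]//20)] for q in range(190,310)))
E
```

```text
tool_pos: [0.4995, 0.1612, -0.0039]
force: [0.5, 0.3, -0.2]
tool_pos: [0.4994, 0.1612, -0.008]
force: [1.0, 0.3, 0.3]
tool_pos: [0.4994, 0.1611, -0.0109]
force: [1.2, -0.4, -0.4]
t 51.45 tau [ 0.036 -0.093  0.013] |t| 0.099 F [ 0.7  0.1 -1.6] tool [ 0.4991  0.161  -0.0109] op 0.0118 brown 0  gray rows (202, 224) pv 241 202
176  66  62  83 129 144 147 151 149 107  42  30  29  32  35  33  57 109  63  27  28  30  30  36  64 136 161 162
178  55  54  56  62  71  82  98 102  67  30  28  28  27  42  48  62  78  33  26  27  28  32  53  79 136 144 146
180  73 108 124 119 117 109 110 106  72  27  27  30  24  40  51  54  53  30  25  26  30  33  56  51  61  67  68
182 112 154 160 161 162 161 161 155 103  41  36  34  30  41  69  92 109  41  24  26  29  35  62  96 119 118 111
184 147 161 162 163 162 161 161 161 145 123 116 105  70  72  88  98 119  56  51  51  48  55 108 147 161 161 161
186 163 163 161 162 161 161 160 161 161 160 160 153 110  96  94  88  92  72  89  93  88 100 152 162 162 161 161
188 163 161 162 161 161 161 161 161 160 153 145 133  97  85  84  78  73  73  86  91  91 107 156 161 161
[... 3878 characters left out ...]
###*****#********+++++++++++++++++++++++=:::::::::::::::::::::+wwwwwwwwwwww
286 **######*+**++++++++++#%###+======#*======#######++++++++++++++++++++++++++++++++++++=::::::::::::::::::::-wwwwwwwwwwwww
289 #########@@%@%%@%%@w%@@@%w%*======*#======+######*++++++++++++++++++++++++++++++++++++=:::::::::::::::::::+wwwwwwwwwwwww
292 #########%w@w%%%w%%%w@%%w%%%*======%+======######*++++++++++++++++++++++++++++++++++++=:::::::::::::::::::wwwwwwwwwwwwww
295 ##########%w%%@%%%%%%w%%w%%%#======##====-=+######+++++++++++++++++++++++++++++++++++++=:::::::::::::::::=wwwwwwwwwwwwww
298 %###*#####%%%@%%%w%%%w%%##%%#======*#+=====+######*++++++++++++++++++++++++++++++++++++=:::::::::::::::::+wwwwwwwwwwwwww
```

The top view shows the jug close to upright, with its bottom disc centred under the rim. It has slid up a little in the grip, so I'll lower the last few millimetres and release.

```bash
python3 inch.py '[[0,0,0,0.003,0],[0,0,0,0,0]]' 3| sed -n '2p;4p'; python3 inch.py '[[0,0,0,0.001,0],[0,0,0,0,0]]' | sed -n '2p;4p'; python3 inch.py '[[0.016,0,0,0,0],[0.02,0,0,0,0],[0.03,0,0,0,0],[0.05,0,0,0,0],[0.05,0,0,0,0]]' | sed -n '1,5p'; python3 - <<'E'
from h import *
from plant import robot
a=robot.read_camera("top"); h=cv2.cvtColor(a["image"],cv2.COLOR_RGB2HSV)
for r in range(238,292,3): print(r,"".join("w" if h[r,q,1]>90 else " .:-=+*#%@"[9-min(9,h[r,q,2]//20)] for q in range(215,280)))
E
```

```text
tool_pos: [0.4997, 0.1614, -0.0135]
force: [0.2, 1.6, -0.2]
tool_pos: [0.4998, 0.1614, -0.0144]
force: [-0.7, 1.1, 2.2]
t: 52.5
tool_pos: [0.4995, 0.1611, -0.0146]
orientation: [-2.37, -2.062, 0.0]
force: [-0.4, 0.2, -0.3]
opening: 0.0395
238 ===*#======##*#%%#++++++++++++++++++++++++++++++++-::::::::::::::
241 ====#+=====*#**%%w#+++++++++++++++++++++++++++++++=::::::::::::::
244 ====#*=====+##*#ww%++********+++###****++++++++++++-:::::::::::::
247 ====*#======###*#w%%####***********######**+++++++++-::::::::::::
250 =====#+=====+###*#w%####*************########*+++++++-:::::::::::
253 =====*#=-===+####*#####****++=======+***#######*+++++=:::::::::::
256 =====+#======*######**+-----------------=#######*+++++-::::::::::
259 ======#*=====+######*+--------------------*######**++++-:::::::::
262 ======*#======######*----------------------**####**+++++-::::::::
265 *=====+#+=====+#####*----------------------**####*+++++++-:::::::
268 =======#*=====+######+----------------------*####*+++++++=:::::::
271 -======*#======*#####*--------++++++++******####*+++++++++-::::::
274 :=======%+=====+######********************####*++++++++++++-:::::
277 #*======##======########*******+*******#####*++++++++++++++=:::::
280 ##+=====*#+=====+#######################**++++++++++++++++++=::::
283 #%*======%+======######*************++++++++++++++++++++++++=::::
286 ##+======*#======*######++++++++++++++++++++++++++++++++++++=::::
289 w@#+=====+#+=====+######*++++++++++++++++++++++++++++++++++++=:::
```

```bash
python3 inch.py '[[0.05,0,0,-0.015,0],[0.05,0,0,-0.035,0],[0.05,0,0,-0.045,0],[0.05,0,0,-0.045,0],[0.08,-0.0318,-0.0178,0,0],[0.09,-0.0318,-0.0178,0,0],[0.09,-0.0318,-0.0178,0,0],[0.09,-0.0318,-0.0178,0,0],[0.09,-0.0318,-0.0178,0,0],[0.09,-0.0318,-0.0178,0,0],[0.09,-0.0318,-0.0178,0,0],[0.09,0,0,0,0]]'; python3 nuts.py; python3 -c "
from h import *
go(.315,-.038,.12,-.12)
a=load('top_n'); h=cv2.cvtColor(a['image'],cv2.COLOR_RGB2HSV)
for r in range(238,292,3): print(r,''.join('w' if h[r,q,1]>90 else ' .:-=+*#%@'[9-min(9,h[r,q,2]//20)] for q in range(205,280)))
"
```

```text
t: 53.75
tool_pos: [0.3439, -0.0446, 0.1265]
orientation: [2.373, 2.056, -0.0]
force: [0.5, 0.3, 0.2]
opening: 0.0901
gripper_force: 0.0
side [([151, 251], 96, [146, 246, 12, 11])]
 opening px [[182, 262], [239, 266], [250, 235], [200, 232]]
top [([352, 278], 89, [347, 271, 10, 14]), ([368, 278], 26, [367, 274, 4, 9]), ([360, 288], 115, [354, 282, 14, 13]), ([365, 298], 21, [362, 295, 6, 5])]
 opening px [[367, 300], [372, 251], [325, 244], [318, 292]]
t 53.85 shift [ 0.0002 -0.031   0.0065] turn -0.021 or 3.12 cur yaw -0.141 q6 end -0.0 tilt [ 0.002 -0.    -1.   ]
238 :::::::::::::::::::::::::::::::::::::::::::::::::::::::::::::::::::::::::::
241 :::::::::::::::::::::::::::::::::::====++++++++++++====::::::::::::::::::::
244 ::::::::::::::::::::::::::::::---==++++*++++++==++++++++==:::::::::::::::::
247 ::::::::::::::::::::::::::-=+*********************++=++++++=:::::::::::::::
250 :::::::::::::::::::::::-=+#***************************+=+++++=:::::::::::::
253 ::::::::+++++++++++====*##***********++=====+=+**********=+++++::::::::::::
256 :======++++****+++++=*###*##****+=----------
[... 211 characters left out ...]
:::-=########+--------------------------*##*=++=::::::::::::
268 :::::::::::::::::::-+#######*--------------------------###*=+-:::::::::::::
271 ::::::::::::::::::::-*#######*+-----------------------###*-::::::::::::::::
274 :::::::::::::::::::::-=########***+-----------------*##*=-:::::::::::::::::
277 ::::::::::::::::::::::::=*###%%###*****++++++++++####+-::::::::::::::::::::
280 :::::::::::::::::::::::::::-=*#%##############%##+=-:::::::::::::::::::::::
283 ::::::::::::::::::::::::::::::::----==++===---:::::::::::::::::::::::::::::
286 :::::::::::::::::::::::::::::::::::::::::::::::::::::::::::::::::::::::::::
289 :::::::::::::::::::::::::::::::::::::::::::::::::::::::::::::::::::::::::::
```

The jug stands upright and empty. Now the stray nut at (0.312,-0.038), which is near the inner reach limit. I'll try to get over it.

```bash
python3 inch.py '[[0.09,0.001,-0.016,0,0],[0.09,0.001,-0.014,0,0],[0.09,0,0,0.04,0],[0.09,0,0,0.04,0],[0.09,0,0,0,0]]'; python3 -c "
from h import *
go(.313,-.038,-.011,-.12)"
```

```text
t: 54.35
tool_pos: [0.3124, -0.0339, 0.0413]
orientation: [-2.363, -2.059, 0.007]
force: [-1.2, 1.0, 0.7]
opening: 0.0902
gripper_force: 0.0
t 54.35 shift [-0.004   0.0015  0.0523] turn -0.017 or 3.124 cur yaw -0.137 q6 end -0.0 tilt [-0.008  0.003 -1.   ]
```

```bash
python3 inch.py '[[0.09,-0.004,0.001,0.025,0],[0.09,0,0,0.018,0],[0.09,0,0,0.008,0],[0.09,0,0,0,0],[0,0,0,0,0],[0,0,0,0,0],[0,0,0,0,0],[0,0,0,0,0],[0,0,0,0,0],[0,0,0,0,0],[0,0,0,0,0]]' 15
```

```text
t: 55.45
tool_pos: [0.3163, -0.04, -0.0056]
orientation: [-2.37, -2.062, 0.0]
force: [0.2, -0.6, 0.4]
opening: 0.0386
gripper_force: 0.1
```

```bash
python3 inch.py '[[0,0,0,0.003,0],[0,0,0,0,0],[0,0,0,0,0]]' 15; python3 -c "
from h import *
go(.4745,-.1285,.12,-.14)"
```

```text
t: 55.75
tool_pos: [0.3161, -0.0399, -0.0088]
orientation: [-2.37, -2.061, 0.0]
force: [0.5, -0.0, 0.3]
opening: 0.0278
gripper_force: 15.0
t 55.75 shift [-0.0658  0.1691 -0.1289] turn 0.001 or -3.141 cur yaw -0.139 q6 end -0.12 tilt [-0.  0. -1.]
```

The nut is gripped (27.8 mm). I'll carry it over the opening and let it down inside.

```bash
python3 inch.py '[[0,0,0,-0.02,0],[0,0,0,-0.04,0],[0,0,0,-0.04,0],[0,0,0,-0.032,0],[0,-0.011,0.0282,0,0],[0,-0.011,0.0282,0,0],[0,-0.011,0.0282,0,0],[0,-0.011,0.0282,0,0],[0,-0.011,0.0282,0,0],[0,-0.011,0.0282,0,0],[0,0,0,0,0]]'; python3 -c "
from h import *
go(.4745,-.1285,.045,-.14)"
```

```text
t: 56.85
tool_pos: [0.4765, -0.1302, 0.1226]
orientation: [-2.371, -2.06, 0.001]
force: [-1.9, -0.2, -0.5]
opening: 0.0274
gripper_force: 15.0
t 56.85 shift [ 0.0014 -0.0022  0.0776] turn 0.0 or -3.141 cur yaw -0.14 q6 end -0.12 tilt [-0.001  0.    -1.   ]
```

```bash
python3 inch.py '[[0,0.001,-0.002,0.02,0],[0,0,0,0.025,0],[0,0,0,0.02,0],[0,0,0,0.01,0],[0,0,0,0,0]]' | sed -n '2p;4,6p'; python3 inch.py '[[0.035,0,0,0,0],[0.04,0,0,0,0],[0.045,0,0,0,0],[0.045,0,0,0,0],[0.045,0,0,-0.03,0],[0.045,0,0,-0.04,0],[0.045,0,0,-0.05,0],[0.045,0.03,0.03,-0.03,0],[0.045,0.05,0,0,0],[0.045,0.05,0,0,0],[0.045,0.05,0,0,0],[0.045,0.05,0,0,0],[0.045,0.03,0,0,0],[0.045,0,0,0,0]]'; python3 - <<'E'
from h import *
exec(open("nuts.py").read())
c=load("top_n"); cv2.imwrite("pics/end.png",cv2.resize(c["image"][200:380,180:510],(825,450))[:, :800][:,:,::-1])
h=cv2.cvtColor(c["image"],cv2.COLOR_RGB2HSV)
for r in range(246,304,1): print(r,"".join("." if h[r,q,2]>135 else ("B" if h[r,q,0]<=13 else ("b" if h[r,q,0]<=15 else "-")) for q in range(312,378)))
E
```

```text
tool_pos: [0.4712, -0.1268, 0.0469]
force: [-0.1, -0.7, -0.2]
opening: 0.0278
gripper_force: 15.0
t: 58.75
tool_pos: [0.5373, 0.1287, 0.1975]
orientation: [-2.365, -2.067, -0.002]
force: [-0.1, -1.8, 0.0]
opening: 0.045
gripper_force: 0.0
side [([233, 250], 93, [228, 244, 11, 13])]
 opening px [[182, 262], [239, 266], [250, 235], [200, 232]]
top [([355, 283], 245, [345, 271, 23, 24])]
 opening px [[367, 300], [372, 251], [325, 244], [318, 292]]
246 .........-.................---..........................-.-----...
247 ..................................---..........................-.-
248 .........................................---.....................-
249 ................................................---..............-
250 .......................................................---.......-
251 ........-...............................................-----....-
252 ........................................................-----....-
253 .......................................................------....-
254 ........-..............................................------....-
255 ........
[... 2766 characters left out ...]
............-------------------------------BbbB-b---....-....
295 ...-....................------------------------B-b-b-b--....-....
296 ..-----........................----------------BB--bB--b-....-....
297 .........----------...................-------bBb---bBbb--....-....
298 ...............-----------...................------b--Bb-....-....
299 ....................-.----------...................------...--....
300 ...........................-.----------.....................--....
301 ..................................-----------...............--....
302 .........................................----------.........--....
303 ................................................----------..--....
```

```bash
python3 - <<'E'
from h import *
c=load("top_n"); im=c["image"]; r0=load("top4")["image"]
print("now R"); 
for r in range(266,304,2): print(r," ".join("%3d"%v for v in im[r,340:378:2,0]))
print("top4 R")
for r in range(266,304,2): print(r," ".join("%3d"%v for v in r0[r,340:378:2,0]))
s=load("side_n"); print(ray(s,(233,250),.022),ray(c,(350,276),.022),ray(c,(362,288),.022))
b=np.array([.4745,-.1285])
for u in((350,276),(362,288),(353,278)): d=ray(c,u,.022)[:2]-b; print(u,(.99*d[0]-.139*d[1]).round(3),(.139*d[0]+.99*d[1]).round(3))
d=ray(s,(233,250),.022)[:2]-b; print("side",(.99*d[0]-.139*d[1]).round(3),(.139*d[0]+.99*d[1]).round(3))
E
```

```text
now R
266 158 158 161 159 159 158 159 158 159 158 160 158 157 114  44  65 161 159  88
268 161 161 164 160 156 161 160 158 158 159 159 158 158  92  84  77 160 155 108
270 157 157 156 113  68  70  79 146 163 162 161 161 161  90  93  91 159 151 131
272 158 158 113  58  80  88  85  75 157 157 158 161 157  95  72  87 160 148 143
274 155 157  85  69  90  97  95  88 104 155 156 159 150  55  47 104 160 150 151
276 152 152  82  77  97 112 110  97  85 158 157 158 153  69  53 109 159 148 151
278 161 160 144  81  98 120 116  98  91 156 155 155 147  75  54 127 159 109 155
280 160 158 158  68  91 103 104  92  89 117 115 157 151  66  53 147 159  90 157
282 155 155 154 138  79  91  97  79  68  57  68  66 105  85  58 162 159  85 157
284 164 164 159 159 153 143 138  67  69  81  89  84  76  78  86 163 161  87 155
286 166 165 163 162 164 164  90  69  86 101 103  97  91  55  89 159 160  85 153
288 159 164 170 168 167 164  81  83  97 112 117 110  88  59  91 161 159  99 153
290 121 119 117 159 159 161 155  82  93  91  90  93  88  66  93 161 158 112 152
292  94  90  93  89  95  93 118  74  83  91  96  91  7
[... 1457 characters left out ...]
157 155 112 148
292  91  89  93  90  88  95 117 117 115 113 114 113  89  85  91 158 149 129 151
294  91  89  90  89  91  87  91  92  90  92  89  90  93  93  94 156 147 137 147
296 146 138 125 100  97  87  87  86  91  89  91  94  93  94 109 156 149 150 149
298 158 157 156 157 156 153 148 143 137 126 100  88  86  91 119 155 147 150 147
300 135  97 112 109 113 122 155 156 156 159 154 154 151 147 157 159  84 151 146
302 155 156 155 152 148 143 137 124 101 111 107 124 157 157 157 159  85 153 148
[ 0.49400777 -0.05605132  0.022     ] [ 0.46824823 -0.14725621  0.022     ] [ 0.4415092  -0.17398644  0.022     ]
(350, 276) -0.004 -0.019
(362, 288) -0.026 -0.05
(353, 278) -0.007 -0.027
side 0.009 0.074
```

All six nuts are accounted for. Five are visible in the box from the top, two lit and three in the shadow of the wall. The sixth, just dropped, shows in the side view under the left frame. The jug stands upright, the panel lies flat and the hand is clear, so I'm handing the job in.

```bash
python3 -c "
from plant import robot
print(robot.close_job()); print(robot.read_state()['t'])"
```

```text
the job is handed in; nothing more can be done
None
the job is handed in; nothing more can be done
```

I handed the job in at about 59 s. By my camera checks all six walnuts are in the box, one of them picked up off the worktop after it spilled, the jug stands upright and the panel lies flat clear of the box. The hand-in gave no verdict, and the jug's peak tilt over the box (estimated at 72–80° against the 69° needed) was never measured directly.

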